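# Tip two used tubes into the discard box with the treadle

## Task

Lay the two used screw-cap tubes on the tipper's empty metal tray and let go of them. Then push the hooded treadle beside the tray right down to its stop and keep it down until both tubes have slid off the tray into the blue box. Let the treadle come all the way back up; tip the tray only with the treadle, and leave the timer where it is.

Things in the scene. Friction and masses are not known exactly. Their poses are not given: they have to be found in the camera images.
- tipper: Treadle tipper, white and bare metal, fixed on the bench at another place and yaw each time. Origin: at bench height under the middle of its tray. Its -x side faces the robot; from left (+y) to right (-y) stand the treadle under its guard hood, the tray, the blue box. Base 8 mm thick; tray brackets up to z = 66 mm at x = +-94, y = -55 mm.
- hood_edge (a point): Middle of the front edge of the guard hood, an aluminium roof over the treadle, 108 mm wide, 146 mm above the bench, edge 8 mm thick; the roof runs 119 mm back (+x) to a wall, its front is open. 13 mm nearer the front than the pad's middle: an upright gripper meets the roof first, so lean the tool 30 to 45 degrees, wrist towards the tipper's -x. Axes as the tipper's.
- treadle (a joint): Angle of the treadle, rad: 0 at rest (up), 0.26 at its stop (down). A spring holds it up: pushed at the pad it takes about 5 N to start and about 12 N at the stop, and returns when let go. The tray tips by 3.25 times this angle.
- treadle_pad (a point): Middle of the top of the treadle's black rubber pad (52 mm along x, 76 mm along y), at rest at x = 83, y = 170, z = 58 mm of the tipper; at the stop about x = 80, z = 36 mm. The hinge lies 85 mm behind it (+x), at z = 32 mm; the front slopes up 0.20 rad at rest and 0.06 rad down at the stop. z: the pad's normal, x: to the hinge.
- tray: Shallow steel tray, 164 (x) by 120 mm (y), hinged at its open -y edge, 62 mm above the bench. Origin: middle of that edge, top of floor; x as the tipper's, y up to the closed side. Rims: 24 mm high at the +y side, 16 mm at both x ends, 156 mm apart inside. At rest the +y side is 0.14 rad low; at the stop the floor slopes 0.70 rad down to the open edge over the blue box.
- tray_floor (a point): Middle of the tray's floor, top side, 60 mm from the open edge; axes as tray. At rest about 54 mm above the bench. Lying tubes stay where they are laid until the floor slopes steeply to the open edge.
- box_floor (a point): Middle of the inner floor of the blue open box fixed beside the tray (172 mm along the tipper's x, 134 mm along its y, walls 3 mm thick and 30 mm high); axes as the tipper's. It is at x = 0, y = -95, z = 3 mm of the tipper.
- waste_drum: Pink open waste bin, 0.4 m tall, about 0.40 m (x) by 0.33 m (y), fixed; always in the same place. Its near wall, at x = 0.56 m, y = -0.37 to -0.04 m, rises behind the tubes and the timer: keep the gripper and wrist clear of it, also when travelling between tray and tubes.
- timer: White bench timer, 62 x 62 x 19 mm, lying flat beside or between the tubes; a bystander. Origin: centre of its underside.
- tube_1: Used screw-cap tube lying on its side on the bench: pale barrel, pointed end, blue cap; 112 mm long along its y, cap at its -y end, 22 mm high. Grip it across the barrel at its origin, the point under the middle of its length. There the barrel is 16 mm thick, its axis 11 mm above the origin; about 20 to 40 g. Small flats under it keep it from rolling.
- tube_2: Used screw-cap tube lying on its side on the bench: pale barrel, pointed end, blue cap; 112 mm long along its y, cap at its -y end, 22 mm high. Grip it across the barrel at its origin, the point under the middle of its length. There the barrel is 16 mm thick, its axis 11 mm above the origin; about 20 to 40 g. Small flats under it keep it from rolling.

How it is judged:
By the outcome, as a careful person would: the job done as asked, in the order asked, and still so for the second after the job is handed in, with the robot touching nothing.
It also fails if it takes over 66 s, if anything falls off the work surface, if the arm or the gripper's body presses on something with over 40 N, if the wrist force passes 120 N, or if a joint passes its speed limit or range.

## Robot

A 6-joint arm with a two-finger parallel gripper is mounted at the origin on a cart in front of the work surface, level with it; the furniture and walls round the work are solid. World frame = base frame: x ahead of the robot, y to its left, z up, the work surface at z = 0. Lengths are in m, angles in degrees, forces in N, time in s.
With the tool pointing down it reaches from about 0.3 to 0.75 m from the base axis. Payload 8.5 kg.
Tool frame: the origin (TCP) lies midway between the tips of the shut fingers; the grasp point (between the pads) lies 19 mm behind it (env.pinch_z is the z of the grasp point in the tool frame, in m); z points along the fingers, y is the line along which they close (so a half turn about z gives the same grasp; the last joint's range is limited). The gripper opens to 85 mm and grips with 20 to 120 N. Pads are 22 mm wide; open, the fingers measure 114 mm over their backs; the gripper's body (76 mm by 85 mm) begins 54 mm behind the grasp point. The pads swing forward as they close: fully open they stand 13 mm farther back than shut.
Start: joints at [-89.341, 21.807, 74.336, -0, 83.858, -12.336], TCP at [0.124, -0.536, 0.231] pointing down, gripper open.
Joint ranges: [-178.18, 178.18], [-50.72, 133.34], [12.68, 142.11], [-81.47, 261.47], [9.98, 163.14], [-165.26, 165.26]. Speed limits (degrees/s): [136.94, 136.94, 180, 180, 180, 180].

## Interface

Orientations are given as a 3x3 rotation matrix whose columns are the frame's x, y, z axes.
In Python, from rig import env gives the robot as it stands.
- The arm moves only by the tool arm_command, never from a script. Its argument "deltas" is a list of rows, each an object of numbers: "rx", "ry", "rz": the turn, a rotation vector about the tool's x, y, z in rad; "dx", "dy", "dz": the shift along the tool's x, y, z in m; "fingers": the finger opening in m, from 0 to 0.0854. In form: [{"rx": .., "ry": .., "rz": .., "dx": .., "dy": .., "dz": .., "fingers": ..}, ...]. A call has 1 to 12 rows; each row shifts and turns the commanded pose from where the row before left it, along the tool's axes as they then stand; what a row does not reach is not made up. A row lasts 1/10 s, in which the tool goes at most 50 mm and 8.59 degrees, less where a joint would pass 70% of its speed; a pose out of reach is approached as far as the arm can. A call is refused whole if a number of a shift passes 0.05 or a number of a turn 0.15, either way. A call with a gripper value outside its range is refused whole. The fingers move at their own pace and stop on an object; "squeeze" is the grip in N (left out, the last holds). Time passes only in rows, so rows that do not move let the fingers close. It gives the time, the measured TCP pose, the force, the opening and the grip force at its end, in the units of the state.
- env.observe(): the state, without advancing time (a new reading comes with each control period).
- env.get_image(name): name is "scene" or "side" or "wrist"; returns a dict with "color" (480x640x3 uint8, blue, green, red), "camera_matrix" (3x3 intrinsics, pixels), "k1" (the pictures are not rectified: a ray, as slopes to the right and down, at radius r is drawn at 1 + k1 r^2 times it, then the intrinsics apply), "eye" and "orientation" of the camera in the world. Camera axes: x right, y up, looking along -z (the intrinsics and any distortion apply to the point x, -y, -z); pixel columns grow to the right and rows downward; lengths in m; the calibration is good to about 2 mm. A picture is of the moment at which its call begins. There is no depth.
- env.close_job(): hands the job in; it is judged then, once.
Trained networks look in a picture, given as the dict that the camera call returned (one of the last four; its "shot" number tells which), for a name from the list of things; names that differ only in an ending like _2 or _b are one class to them, and where a whole thing is asked for, a point or a joint stands for the part that bears it (a point fixed in the world has none). Each returns a list of dicts, best first, with "p" (0 to 1); they miss things now and then, are a little off and sometimes report something else, mostly with a low value. They report only what shows in the picture. A call takes as long as a camera call.
- env.look_for(query, picture): "box" ([left, top, right, bottom] in pixels, round what is visible of it).
- env.tip_of(query, picture): "location" ([column, row] in pixels: a listed point, or the origin of a listed thing).
The state is a dict: "time_s": time; "q": joint angles; "qvel": joint speeds; "joint_efforts": joint torques, N m; "position": TCP position; "tool_rot": TCP orientation; "ft_force": force on the tool from outside, world axes, zero at the start; "wrist_torque": the same for the moment, N m; "grip_width": finger opening in m; "gripper_force": force on a finger pad.
Only numpy, scipy, OpenCV 4.12 (cv2) and the standard library are available. Lean on these libraries where they do the work, as an engineer would, in place of code of your own. Each camera call takes 0.05 s, during which the arm holds its last target. There are 200 camera calls.

## Working session

There is one attempt and no reset: what is moved stays moved. The work goes in short steps, Python scripts to look and compute and a tool call to move; the robot and the scene stay as the last step left them, time stands still between calls to the robot, and variables do not carry over. Pictures are saved under pics/ and viewed, at most 10 in all, crops included, and the job is handed in when it is done.

Besides the shell and the picture viewer there is one more tool, called as name([rows], argument=value, ...), one row to a line, values as JSON. arm_command: Moves the arm, as the interface text tells. Its arguments: {"type":"object","properties":{"deltas":{"type":"array"},"squeeze":{"type":"number"}},"required":["deltas"]}

```bash
mkdir -p pics; ls
cat > h.py <<'E'
import numpy as np, cv2
from rig import env
def ray(im,px):
    K=np.array(im["camera_matrix"]);k=im["k1"]
    d=np.array([(px[0]-K[0,2])/K[0,0],(px[1]-K[1,2])/K[1,1]])
    u=d.copy()
    for _ in range(30): u=d/(1+k*(u@u))
    v=np.array(im["orientation"])@np.array([u[0],-u[1],-1.])
    return np.array(im["eye"]),v/np.linalg.norm(v)
def atz(im,px,z):
    e,v=ray(im,px); return e+v*(z-e[2])/v[2]
def proj(im,P):
    K=np.array(im["camera_matrix"]);k=im["k1"]
    c=np.array(im["orientation"]).T@(np.array(P)-np.array(im["eye"]))
    u=np.array([c[0],-c[1]])/-c[2]; u=u*(1+k*(u@u))
    return np.array([K[0,0]*u[0]+K[0,2],K[1,1]*u[1]+K[1,2]])
def tri(obs):
    A=np.zeros((3,3));b=np.zeros(3)
    for im,px in obs:
        e,v=ray(im,px);M=np.eye(3)-np.outer(v,v);A+=M;b+=M@e
    return np.linalg.solve(A,b)
E
python3 - <<'E'
from h import *
np.set_printoptions(precision=3,suppress=True)
for n in ["scene","side","wrist"]:
    im=env.get_image(n); cv2.imwrite(f"pics/{n}0.png",im["color"]); print(n,np.array(im["eye"]))
    for q,z in [("treadle_pad",.058),("hood_edge",.146),("tray_floor",.054),("box_floor",.003),("tipper",0),("tube_1",0),("timer",0)]:
        for d in env.tip_of(q,im)[:3]:
            print(q,round(d["p"],2),np.array(d["location"]),atz(im,d["location"],z))
    for d in env.look_for("tube_1",im)[:3]: print(d)
E
```

```text
pics
scene [-0.041  0.575  0.868]
treadle_pad 0.93 [209.8 350. ] [0.538 0.335 0.058]
treadle_pad 0.34 [319.7 304.5] [0.473 0.086 0.058]
hood_edge 0.86 [205.1 322.2] [0.537 0.332 0.146]
tray_floor 0.72 [294.6 320.9] [0.479 0.156 0.054]
box_floor 0.68 [319.1 306.3] [0.504 0.058 0.003]
tipper 0.88 [294.2 336. ] [0.481 0.158 0.   ]
tube_1 0.59 [417.8 254.8] [ 0.455 -0.264  0.   ]
tube_1 0.52 [449.4 238.9] [ 0.435 -0.382  0.   ]
tube_1 0.18 [205.2 322.3] [0.653 0.282 0.   ]
timer 0.94 [388.9 276.5] [ 0.456 -0.144  0.   ]
{'box': [251.2, 284.7, 341.1, 355.5], 'p': 0.67}
{'box': [398.1, 245.9, 438.4, 261.9], 'p': 0.48}
{'box': [436.3, 231.1, 448.6, 245.8], 'p': 0.41}
side [-0.089 -1.243  0.891]
treadle_pad 0.7 [261.3 207.9] [0.54  0.338 0.058]
hood_edge 0.72 [263.  185.9] [0.542 0.32  0.146]
tray_floor 0.91 [268.9 234.4] [0.492 0.163 0.054]
box_floor 0.71 [279.2 242.4] [0.536 0.186 0.003]
box_floor 0.63 [284.7 262.4] [0.5   0.067 0.003]
tipper 0.94 [269.2 250.7] [0.488 0.156 0.   ]
tube_1 0.86 [346.8 356.6] [ 0.454 -0.383  0.   ]
tube_1 0.45 [320.2 330.1] [ 0.445 -0.265  0.   ]
timer 0.57 [301.3 303.2] [ 0.454 -0.139  0.   ]
{'box': [318.9, 311.0, 331.0, 340.0], 'p': 0.75}
{'box': [327.9, 338.6, 360.1, 373.2], 'p': 0.56}
wrist [ 0.2   -0.519  0.374]
```

Run:
```python
import cv2,numpy as np
a=cv2.imread("pics/scene0.png")[210:410,150:490]; b=cv2.imread("pics/side0.png")[150:400,220:400]
cv2.imwrite("pics/a.png",cv2.resize(a,(800,470),interpolation=cv2.INTER_CUBIC)); cv2.imwrite("pics/b.png",cv2.resize(b,(432,600),interpolation=cv2.INTER_CUBIC))
```

```text
(no output)
```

View pics/a.png

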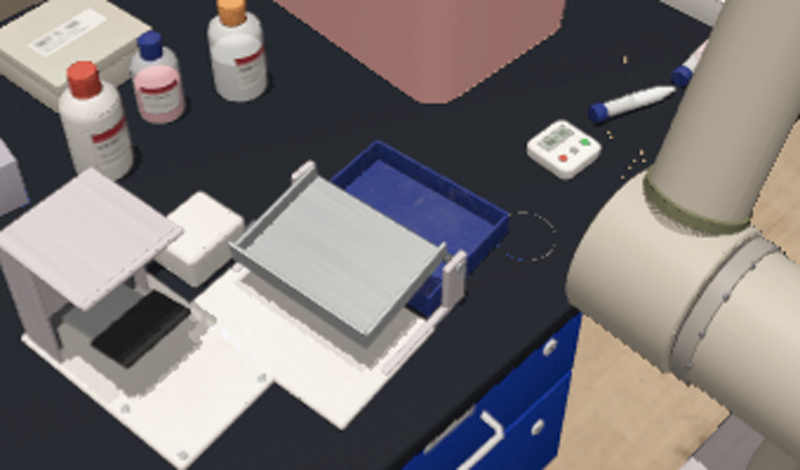

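View pics/b.png

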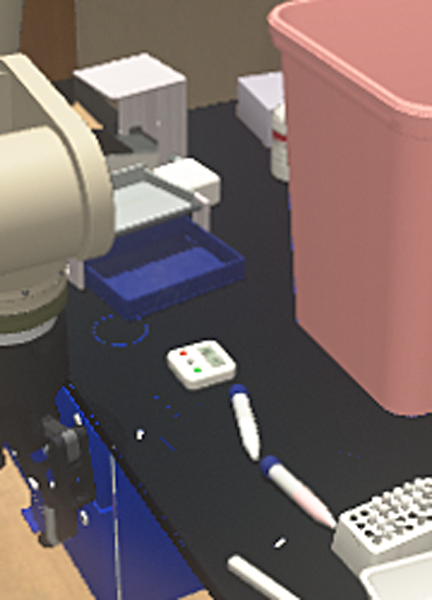

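```bash
cat >> h.py <<'E'
from scipy.linalg import logm,expm
from scipy.spatial.transform import Rotation as Rn
def T(p,R):
    t=np.eye(4);t[:3,:3]=R;t[:3,3]=p;return t
def plan(p,R,n,cur=None):
    s=env.observe()
    A=T(s["position"],s["tool_rot"]) if cur is None else cur
    X=logm(np.linalg.inv(A)@T(p,R)).real
    d=expm(X/n); r=Rn.from_matrix(d[:3,:3]).as_rotvec()
    print(n,"rows rx,ry,rz",r.round(4),"dxyz",d[:3,3].round(4)); return T(p,R)
def down(yaw): # tool y axis at world yaw (deg), z down
    a=np.radians(yaw);y=np.array([np.cos(a),np.sin(a),0]);z=np.array([0,0,-1.]);return np.column_stack([np.cross(y,z),y,z])
E
python3 - <<'E'
from h import *
np.set_printoptions(precision=4,suppress=True)
s=env.observe(); print(np.array(s["tool_rot"]),s["position"],s["time_s"],env.pinch_z)
im=env.get_image("wrist"); print(np.array(im["orientation"]),np.array(im["camera_matrix"]),im["k1"])
se=lambda x,y:(220+x/2.4,150+y/2.4)
im=env.get_image("side")
for n,c,t in [("A",(238,390),(255,458)),("B",(266,465),(335,525))]:
    a,b=atz(im,se(*c),.011),atz(im,se(*t),.011); print(n,a,b,np.linalg.norm(b-a))
# tool pose to see the tubes
plan(np.array([0.40,-0.33,0.30]),np.array(s["tool_rot"]),9)
E
```

```text
[[ 0.9744  0.2249 -0.    ]
 [ 0.2249 -0.9744  0.    ]
 [-0.     -0.     -1.    ]] [ 0.1237 -0.5359  0.2313] 1.35 -0.0187
[[ 0.2236  0.9292  0.2944]
 [-0.9747  0.2133  0.067 ]
 [-0.0005 -0.3019  0.9533]] [[386.5671   0.     318.4666]
 [  0.     386.5671 240.4018]
 [  0.       0.       1.    ]] 0.028953042556972584
A [ 0.4707 -0.211   0.011 ] [ 0.4323 -0.3205  0.011 ] 0.11610254311575315
B [ 0.4369 -0.3353  0.011 ] [ 0.4526 -0.4435  0.011 ] 0.10933272897601239
9 rows rx,ry,rz [ 0. -0. -0.] dxyz [ 0.0351 -0.0154 -0.0076]
```

Run:
```python
from h import *
plan(np.array([0.42,-0.31,0.25]),down(-19),10)
```

```text
10 rows rx,ry,rz [ 0.      0.     -0.1012] dxyz [ 0.0389  0.0012 -0.0019]
```

arm_command([
  {"rz":-0.1012,"dx":0.0389,"dy":0.0012,"dz":-0.0019,"fingers":0.05},
  {"rz":-0.1012,"dx":0.0389,"dy":0.0012,"dz":-0.0019,"fingers":0.05},
  {"rz":-0.1012,"dx":0.0389,"dy":0.0012,"dz":-0.0019,"fingers":0.05},
  {"rz":-0.1012,"dx":0.0389,"dy":0.0012,"dz":-0.0019,"fingers":0.05},
  {"rz":-0.1012,"dx":0.0389,"dy":0.0012,"dz":-0.0019,"fingers":0.05},
  {"rz":-0.1012,"dx":0.0389,"dy":0.0012,"dz":-0.0019,"fingers":0.05},
  {"rz":-0.1012,"dx":0.0389,"dy":0.0012,"dz":-0.0019,"fingers":0.05},
  {"rz":-0.1012,"dx":0.0389,"dy":0.0012,"dz":-0.0019,"fingers":0.05},
  {"rz":-0.1012,"dx":0.0389,"dy":0.0012,"dz":-0.0019,"fingers":0.05},
  {"rz":-0.1012,"dx":0.0389,"dy":0.0012,"dz":-0.0019,"fingers":0.05},
  {"fingers":0.05},
])

```text
invalid input
```

Run:
```python
from h import *
np.set_printoptions(precision=4,suppress=True)
im=env.get_image("wrist"); cv2.imwrite("pics/w1.png",im["color"])
for q,z in [("tube_1",0),("timer",0)]:
    for d in env.tip_of(q,im)[:3]: print(q,round(d["p"],2),np.array(d["location"]),atz(im,d["location"],z))
np.save("w1.npy",im,allow_pickle=True)
ims={n:env.get_image(n) for n in ["scene","side"]}
for q in ["treadle_pad","hood_edge","tray_floor","box_floor","tipper"]:
    for n,i in ims.items():
        for d in env.tip_of(q,i)[:2]: print(n,q,round(d["p"],2),np.array(d["location"]),atz(i,d["location"],dict(treadle_pad=.058,hood_edge=.146,tray_floor=.054,box_floor=.003,tipper=0)[q]))
```

```text
scene treadle_pad 0.92 [209.7 348.2] [0.5424 0.333  0.058 ]
side treadle_pad 0.73 [262.3 209.2] [0.5391 0.3278 0.058 ]
scene hood_edge 0.61 [206.1 326.5] [0.5263 0.3361 0.146 ]
side hood_edge 0.97 [258.7 183.8] [0.5355 0.3423 0.146 ]
scene tray_floor 0.96 [293.8 318.7] [0.4844 0.1534 0.054 ]
side tray_floor 0.59 [269.4 237.1] [0.4865 0.1469 0.054 ]
scene box_floor 0.91 [319.9 305.4] [0.5051 0.0544 0.003 ]
side box_floor 0.79 [285.2 261.2] [0.5046 0.0726 0.003 ]
scene tipper 0.85 [294.9 332.7] [0.4867 0.1505 0.    ]
side tipper 0.93 [267.3 249.8] [0.485  0.1643 0.    ]
```

View pics/w1.png

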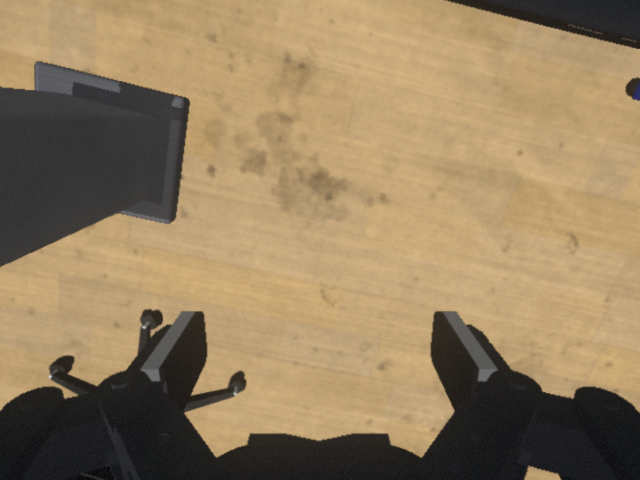

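The move was refused, so the wrist view still shows only the floor and the fingers. I'll resend with every key present.

arm_command([
  {"rx":0,"ry":0,"rz":-0.1012,"dx":0.0389,"dy":0.0012,"dz":-0.0019,"fingers":0.05},
  {"rx":0,"ry":0,"rz":-0.1012,"dx":0.0389,"dy":0.0012,"dz":-0.0019,"fingers":0.05},
  {"rx":0,"ry":0,"rz":-0.1012,"dx":0.0389,"dy":0.0012,"dz":-0.0019,"fingers":0.05},
  {"rx":0,"ry":0,"rz":-0.1012,"dx":0.0389,"dy":0.0012,"dz":-0.0019,"fingers":0.05},
  {"rx":0,"ry":0,"rz":-0.1012,"dx":0.0389,"dy":0.0012,"dz":-0.0019,"fingers":0.05},
  {"rx":0,"ry":0,"rz":-0.1012,"dx":0.0389,"dy":0.0012,"dz":-0.0019,"fingers":0.05},
  {"rx":0,"ry":0,"rz":-0.1012,"dx":0.0389,"dy":0.0012,"dz":-0.0019,"fingers":0.05},
  {"rx":0,"ry":0,"rz":-0.1012,"dx":0.0389,"dy":0.0012,"dz":-0.0019,"fingers":0.05},
  {"rx":0,"ry":0,"rz":-0.1012,"dx":0.0389,"dy":0.0012,"dz":-0.0019,"fingers":0.05},
  {"rx":0,"ry":0,"rz":-0.1012,"dx":0.0389,"dy":0.0012,"dz":-0.0019,"fingers":0.05},
  {"rx":0,"ry":0,"rz":0,"dx":0,"dy":0,"dz":0,"fingers":0.05},
])

```text
time_s: 3.3
position: [0.4218, -0.3063, 0.2509]
tool_rot: [[0.319, 0.948, 0.001], [0.948, -0.319, 0.0], [0.001, 0.001, -1.0]]
ft_force: [-0.6, -0.9, -0.2]
grip_width: 0.0503
gripper_force: 0.0
```

Run:
```python
from h import *
np.set_printoptions(precision=4,suppress=True)
print(env.observe()["time_s"])
im=env.get_image("wrist"); cv2.imwrite("pics/w2.png",im["color"])
for q,z in [("tube_1",0),("timer",0)]:
    for d in env.tip_of(q,im)[:3]: print(q,round(d["p"],2),np.array(d["location"]),atz(im,d["location"],z))
np.save("w2.npy",im,allow_pickle=True)
```

```text
3.3
tube_1 0.7 [365.8 259.3] [ 0.4491 -0.3879  0.    ]
tube_1 0.63 [337.1 146.9] [ 0.456  -0.2651  0.    ]
timer 0.77 [299.   15.3] [ 0.4586 -0.1456  0.    ]
```

View pics/w2.png

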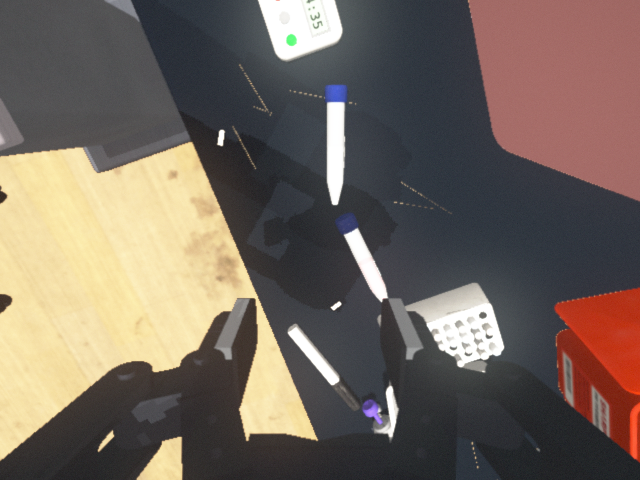

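The picture shows tube A with its cap at (336,86) and tip at (334,204), tube B with its cap at (345,217) and tip near (385,301), the timer at the top, and a rack beside B's tip.

Run:
```python
from h import *
np.set_printoptions(precision=4,suppress=True)
im=np.load("w2.npy",allow_pickle=True).item()
C={}
for n,c,t in [("A",(336,86),(334,204.5)),("B",(344.5,216),(385.5,301))]:
    a,b=atz(im,c,.011),atz(im,t,.011); d=b-a
    yaw=np.degrees(np.arctan2(d[1],d[0]))+90; m=(a+b)/2
    print(n,a,b,np.linalg.norm(d),"mid",m,"tool y yaw",yaw); C[n]=(m,yaw)
print("rack",atz(im,(480,285),.05),atz(im,(382,318),.05))
# tipper fit from detections
P={"pad":((83,170),[(.538,.335),(.540,.338),(.5424,.333),(.5391,.3278)]),"hood":((70,170),[(.537,.332),(.542,.320),(.5263,.3361),(.5355,.3423)]),
"floor":((0,4.4),[(.479,.156),(.492,.163),(.4844,.1534),(.4865,.1469)]),"box":((0,-95),[(.504,.058),(.5,.067),(.5051,.0544),(.5046,.0726)]),"tip":((0,0),[(.481,.158),(.488,.156),(.4867,.1505),(.485,.1643)])}
X=np.array([np.array(v[0])/1e3 for v in P.values()]);Y=np.array([np.mean(v[1],0) for v in P.values()])
xm,ym=X.mean(0),Y.mean(0);U,S,V=np.linalg.svd((X-xm).T@(Y-ym));R=V.T@U.T;t=ym-R@xm
print("tipper",t,np.degrees(np.arctan2(R[1,0],R[0,0])),"res",Y-(X@R.T+t))
m,y=C["A"];cur=plan(np.array([m[0],m[1],.06]),down(y),6);plan(np.array([m[0],m[1],.003]),down(y),4,cur)
```

```text
A [ 0.4714 -0.2123  0.011 ] [ 0.4355 -0.3169  0.011 ] 0.11061500465590286 mid [ 0.4535 -0.2646  0.011 ] tool y yaw -18.916308803457383
B [ 0.442  -0.3317  0.011 ] [ 0.4555 -0.4368  0.011 ] 0.10603803573324615 mid [ 0.4487 -0.3842  0.011 ] tool y yaw 7.360142763269167
rack [ 0.5452 -0.4286  0.05  ] [ 0.4463 -0.4329  0.05  ]
tipper [0.4871 0.1543] 8.6606706199043 res [[-0.0037 -0.0014]
 [ 0.0045 -0.0003]
 [-0.001  -0.0038]
 [ 0.002   0.0026]
 [-0.0019  0.0029]]
6 rows rx,ry,rz [ 0.      0.0001 -0.0004] dxyz [0.009  0.0028 0.0317]
4 rows rx,ry,rz [0. 0. 0.] dxyz [0.     0.     0.0142]
```

arm_command([
  {"rx":0,"ry":0,"rz":0,"dx":0.009,"dy":0.0028,"dz":0.0317,"fingers":0.045},
  {"rx":0,"ry":0,"rz":0,"dx":0.009,"dy":0.0028,"dz":0.0317,"fingers":0.045},
  {"rx":0,"ry":0,"rz":0,"dx":0.009,"dy":0.0028,"dz":0.0317,"fingers":0.045},
  {"rx":0,"ry":0,"rz":0,"dx":0.009,"dy":0.0028,"dz":0.0317,"fingers":0.045},
  {"rx":0,"ry":0,"rz":0,"dx":0.009,"dy":0.0028,"dz":0.0317,"fingers":0.045},
  {"rx":0,"ry":0,"rz":0,"dx":0.009,"dy":0.0028,"dz":0.0317,"fingers":0.045},
  {"rx":0,"ry":0,"rz":0,"dx":0,"dy":0,"dz":0.02,"fingers":0.045},
  {"rx":0,"ry":0,"rz":0,"dx":0,"dy":0,"dz":0.015,"fingers":0.045},
  {"rx":0,"ry":0,"rz":0,"dx":0,"dy":0,"dz":0.01,"fingers":0.045},
  {"rx":0,"ry":0,"rz":0,"dx":0,"dy":0,"dz":0.008,"fingers":0.045},
  {"rx":0,"ry":0,"rz":0,"dx":0,"dy":0,"dz":0,"fingers":0.045},
])

```text
time_s: 4.55
position: [0.4534, -0.2646, 0.0065]
tool_rot: [[0.327, 0.945, -0.001], [0.945, -0.327, 0.001], [0.0, -0.001, -1.0]]
ft_force: [0.9, -0.2, 0.6]
grip_width: 0.0452
gripper_force: 0.0
```

arm_command([
  {"rx":0,"ry":0,"rz":0,"dx":0,"dy":0,"dz":0.003,"fingers":0.03},
  {"rx":0,"ry":0,"rz":0,"dx":0,"dy":0,"dz":0,"fingers":0.005},
  {"rx":0,"ry":0,"rz":0,"dx":0,"dy":0,"dz":0,"fingers":0.005},
  {"rx":0,"ry":0,"rz":0,"dx":0,"dy":0,"dz":0,"fingers":0.005},
  {"rx":0,"ry":0,"rz":0,"dx":0,"dy":0,"dz":0,"fingers":0.005},
], squeeze=35)

```text
time_s: 5.05
position: [0.4539, -0.2644, 0.0045]
tool_rot: [[0.326, 0.945, 0.001], [0.945, -0.326, -0.001], [-0.0, 0.001, -1.0]]
ft_force: [-0.3, -0.5, 0.9]
grip_width: 0.0142
gripper_force: 34.3
```

arm_command([
  {"rx":0,"ry":0,"rz":0,"dx":0,"dy":0,"dz":-0.03,"fingers":0.005},
  {"rx":0,"ry":0,"rz":0,"dx":0,"dy":0,"dz":-0.045,"fingers":0.005},
  {"rx":0,"ry":0,"rz":0,"dx":0,"dy":0,"dz":-0.045,"fingers":0.005},
  {"rx":0,"ry":0,"rz":0,"dx":0.021,"dy":-0.007,"dz":-0.04,"fingers":0.005},
  {"rx":0,"ry":0,"rz":0,"dx":0.0425,"dy":-0.0147,"dz":-0.02,"fingers":0.005},
  {"rx":0,"ry":0,"rz":0,"dx":0.0425,"dy":-0.0147,"dz":0,"fingers":0.005},
  {"rx":0,"ry":0,"rz":0,"dx":0.0425,"dy":-0.0147,"dz":0,"fingers":0.005},
  {"rx":0,"ry":0,"rz":0,"dx":0.0425,"dy":-0.0147,"dz":0,"fingers":0.005},
  {"rx":0,"ry":0,"rz":0,"dx":0.0425,"dy":-0.0147,"dz":0,"fingers":0.005},
  {"rx":0,"ry":0,"rz":0,"dx":0.0425,"dy":-0.0147,"dz":0,"fingers":0.005},
  {"rx":0,"ry":0,"rz":0,"dx":0.0425,"dy":-0.0147,"dz":0,"fingers":0.005},
  {"rx":0,"ry":0,"rz":0,"dx":0,"dy":0,"dz":0,"fingers":0.005},
])

```text
time_s: 6.25
position: [0.4527, 0.077, 0.1843]
tool_rot: [[0.32, 0.947, -0.0], [0.947, -0.32, 0.001], [0.001, -0.0, -1.0]]
ft_force: [-0.6, 0.2, -0.9]
grip_width: 0.0147
gripper_force: 34.2
```

Run:
```python
from h import *
print(env.observe()["gripper_force"],env.observe()["q"])
plan(np.array([0.44,0.13,0.20]),down(-81.3),8)
```

```text
34.22695219516754 [-5.20696552e+00  1.53385926e+01  9.26516494e+01  6.45302272e-02
  7.20229693e+01  1.34623351e+01]
8 rows rx,ry,rz [-1.000e-04 -1.000e-04  1.366e-01] dxyz [ 0.0036 -0.0062 -0.002 ]
```

arm_command([
  {"rx":0,"ry":0,"rz":0.1366,"dx":0.0036,"dy":-0.0062,"dz":-0.002,"fingers":0.005},
  {"rx":0,"ry":0,"rz":0.1366,"dx":0.0036,"dy":-0.0062,"dz":-0.002,"fingers":0.005},
  {"rx":0,"ry":0,"rz":0.1366,"dx":0.0036,"dy":-0.0062,"dz":-0.002,"fingers":0.005},
  {"rx":0,"ry":0,"rz":0.1366,"dx":0.0036,"dy":-0.0062,"dz":-0.002,"fingers":0.005},
  {"rx":0,"ry":0,"rz":0.1366,"dx":0.0036,"dy":-0.0062,"dz":-0.002,"fingers":0.005},
  {"rx":0,"ry":0,"rz":0.1366,"dx":0.0036,"dy":-0.0062,"dz":-0.002,"fingers":0.005},
  {"rx":0,"ry":0,"rz":0.1366,"dx":0.0036,"dy":-0.0062,"dz":-0.002,"fingers":0.005},
  {"rx":0,"ry":0,"rz":0.1366,"dx":0.0036,"dy":-0.0062,"dz":-0.002,"fingers":0.005},
  {"rx":0,"ry":0,"rz":0,"dx":0,"dy":0,"dz":0,"fingers":0.005},
])

```text
time_s: 7.15
position: [0.4411, 0.1258, 0.2003]
tool_rot: [[0.989, 0.145, 0.0], [0.145, -0.989, 0.0], [0.0, 0.0, -1.0]]
ft_force: [-0.7, -0.1, 0.3]
grip_width: 0.0147
gripper_force: 34.3
```

Run:
```python
from h import *
np.set_printoptions(precision=4,suppress=True)
im=env.get_image("wrist"); cv2.imwrite("pics/w3.png",im["color"])
for q,z in [("treadle_pad",.058),("hood_edge",.146),("tray_floor",.054),("box_floor",.003),("tipper",0),("tray",.062)]:
    for d in env.tip_of(q,im)[:2]: print(q,round(d["p"],2),np.array(d["location"]),atz(im,d["location"],z))
np.save("w3.npy",im,allow_pickle=True)
```

```text
treadle_pad 0.65 [25.7 24. ] [0.5465 0.3313 0.058 ]
tray_floor 0.72 [291.7 159. ] [0.4869 0.1522 0.054 ]
box_floor 0.88 [407.5 154.8] [0.4991 0.0568 0.003 ]
tipper 0.59 [296.4 150.9] [0.4885 0.1519 0.    ]
tray 0.91 [373.7 159. ] [0.4962 0.0939 0.062 ]
```

View pics/w3.png

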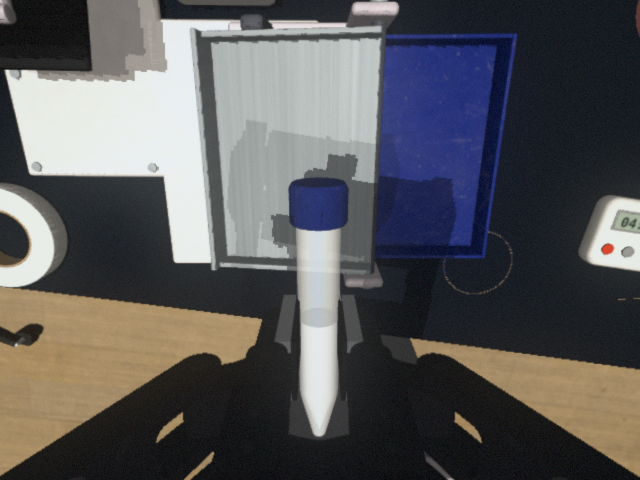

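The tube is held with its cap forward. The tray's open edge runs from (382,38) to (374,264), and the box's outer right wall from (516,35) to (486,258).

Run:
```python
from h import *
np.set_printoptions(precision=4,suppress=True)
im=np.load("w3.npy",allow_pickle=True).item()
def seg(a,b,z,nm):
    A,B=atz(im,a,z),atz(im,b,z);d=A-B;print(nm,A,B,np.linalg.norm(d),"yaw",np.degrees(np.arctan2(d[1],d[0])),"mid",(A+B)/2)
seg((382,38),(374,264),.062,"open edge")
seg((516,35),(486,258),.033,"box far wall top")
seg((195,30),(213,270),.070,"closed rim top")
for yaw in (8.66,9.2): 
  c,s=np.cos(np.radians(yaw)),np.sin(np.radians(yaw));R=np.array([[c,-s],[s,c]]);t=np.array([.4875,.1525])
  for n,p in dict(edge_far=(82,-55,62),edge_near=(-82,-55,62),pad=(83,170,58),boxNEAR=(-86,-162,33),boxFAR=(86,-162,33),rimF=(82,64,70)).items():
    w=R@np.array(p[:2])/1e3+t;print(yaw,n,w,proj(im,[*w,p[2]/1e3]))
```

```text
open edge [0.5725 0.1031 0.062 ] [0.4175 0.0787 0.062 ] 0.1569472100733259 yaw 8.930102362392667 mid [0.495  0.0909 0.062 ]
box far wall top [0.5927 0.0059 0.033 ] [ 0.4261 -0.02    0.033 ] 0.16864767965793467 yaw 8.844848908545607 mid [ 0.5094 -0.007   0.033 ]
closed rim top [0.5583 0.2207 0.07  ] [0.3981 0.2001 0.07  ] 0.1615434469888031 yaw 7.323576073801611 mid [0.4782 0.2104 0.07  ]
8.66 edge_far [0.5768 0.1105] [372.0394  28.6594]
8.66 edge_near [0.4147 0.0858] [364.3932 266.0339]
8.66 pad [0.544  0.3331] [23.1581 27.9244]
8.66 boxNEAR [ 0.4269 -0.0206] [486.9392 257.2452]
8.66 boxFAR [0.5969 0.0053] [518.7275  28.5083]
8.66 rimF [0.5589 0.2281] [183.0133  26.8297]
9.2 edge_far [0.5772 0.1113] [370.8647  27.7663]
9.2 edge_near [0.4153 0.0851] [365.4043 265.4007]
9.2 pad [0.5423 0.3336] [22.5817 30.736 ]
9.2 boxNEAR [ 0.4285 -0.0212] [488.1239 255.5388]
9.2 boxFAR [0.5983 0.0063] [517.9082  26.0811]
9.2 rimF [0.5582 0.2288] [181.8936  27.9333]
```

```bash
cat >> h.py <<'E'
YAW=np.radians(8.85); RT=np.array([[np.cos(YAW),-np.sin(YAW),0],[np.sin(YAW),np.cos(YAW),0],[0,0,1]]); t0=np.array([.486,.152,0])
def trayT(ty,h):
    s,c=np.sin(.14),np.cos(.14); n=np.array([0,s,c]); p=np.array([0,-.0594+ty*c,.062-ty*s])+n*h
    Y=np.array([0,-c,s]);Z=-n
    return t0+RT@p, RT@np.column_stack([np.cross(Y,Z),Y,Z])
E
python3 - <<'E'
from h import *
c=plan(*trayT(.084,.055),5); plan(*trayT(.084,.0053),4,c); print(trayT(.084,.055)[0],trayT(.084,.0053)[0])
E
```

```text
5 rows rx,ry,rz [-0.028   0.0001 -0.0015] dxyz [ 0.0097 -0.0112  0.0185]
4 rows rx,ry,rz [-0. -0.  0.] dxyz [ 0.     -0.      0.0124]
[0.48116101 0.18307855 0.10474026] [0.48222799 0.17622583 0.05552652]
```

arm_command([
  {"rx":-0.028,"ry":0,"rz":-0.0015,"dx":0.0097,"dy":-0.0112,"dz":0.0185,"fingers":0.005},
  {"rx":-0.028,"ry":0,"rz":-0.0015,"dx":0.0097,"dy":-0.0112,"dz":0.0185,"fingers":0.005},
  {"rx":-0.028,"ry":0,"rz":-0.0015,"dx":0.0097,"dy":-0.0112,"dz":0.0185,"fingers":0.005},
  {"rx":-0.028,"ry":0,"rz":-0.0015,"dx":0.0097,"dy":-0.0112,"dz":0.0185,"fingers":0.005},
  {"rx":-0.028,"ry":0,"rz":-0.0015,"dx":0.0097,"dy":-0.0112,"dz":0.0185,"fingers":0.005},
  {"rx":0,"ry":0,"rz":0,"dx":0,"dy":0,"dz":0.02,"fingers":0.005},
  {"rx":0,"ry":0,"rz":0,"dx":0,"dy":0,"dz":0.014,"fingers":0.005},
  {"rx":0,"ry":0,"rz":0,"dx":0,"dy":0,"dz":0.008,"fingers":0.005},
  {"rx":0,"ry":0,"rz":0,"dx":0,"dy":0,"dz":0.004,"fingers":0.005},
  {"rx":0,"ry":0,"rz":0,"dx":0,"dy":0,"dz":0,"fingers":0.005},
])

```text
time_s: 8.5
position: [0.4824, 0.1766, 0.0592]
tool_rot: [[0.988, 0.151, 0.021], [0.153, -0.979, -0.138], [-0.001, 0.14, -0.99]]
ft_force: [-0.8, -1.5, -0.1]
grip_width: 0.0143
gripper_force: 34.3
```

Run:
```python
from h import *
plan(*trayT(.084,.005),2)
```

```text
2 rows rx,ry,rz [-0.      0.0004 -0.0005] dxyz [-0.0001 -0.0001  0.002 ]
```

arm_command([
  {"rx":0,"ry":0,"rz":0,"dx":0,"dy":0,"dz":0.002,"fingers":0.005},
  {"rx":0,"ry":0,"rz":0,"dx":0,"dy":0,"dz":0.002,"fingers":0.005},
  {"rx":0,"ry":0,"rz":0,"dx":0,"dy":0,"dz":0,"fingers":0.005},
  {"rx":0,"ry":0,"rz":0,"dx":0,"dy":0,"dz":0,"fingers":0.02},
  {"rx":0,"ry":0,"rz":0,"dx":0,"dy":0,"dz":0,"fingers":0.03},
  {"rx":0,"ry":0,"rz":0,"dx":0,"dy":0,"dz":0,"fingers":0.03},
  {"rx":0,"ry":0,"rz":0,"dx":0,"dy":0,"dz":0,"fingers":0.03},
])

```text
time_s: 9.2
position: [0.4825, 0.1763, 0.0553]
tool_rot: [[0.988, 0.151, 0.021], [0.153, -0.979, -0.138], [-0.0, 0.14, -0.99]]
ft_force: [-0.6, -0.4, -0.3]
grip_width: 0.0303
gripper_force: 0.0
```

Run:
```python
from h import *
s=env.observe();a=T(s["position"],s["tool_rot"]);u=T([0,0,-.12],np.eye(3));c=a@u
c=plan([.45,0.06,.19],down(7.4),11,c); c=plan([.449,-.387,.10],down(7.4),10,c)
```

```text
11 rows rx,ry,rz [ 0.0101  0.0099 -0.1403] dxyz [-0.0121  0.0066 -0.0007]
10 rows rx,ry,rz [ 0.  0. -0.] dxyz [-0.0443 -0.0059  0.009 ]
```

arm_command([
  {"rx":0,"ry":0,"rz":0,"dx":0,"dy":0,"dz":-0.03,"fingers":0.03},
  {"rx":0,"ry":0,"rz":0,"dx":0,"dy":0,"dz":-0.045,"fingers":0.03},
  {"rx":0,"ry":0,"rz":0,"dx":0,"dy":0,"dz":-0.045,"fingers":0.03},
  {"rx":0,"ry":0,"rz":0,"dx":0,"dy":0,"dz":0,"fingers":0.03},
])

```text
time_s: 9.6
position: [0.482, 0.1939, 0.1796]
tool_rot: [[0.988, 0.151, 0.032], [0.154, -0.979, -0.135], [0.01, 0.139, -0.99]]
ft_force: [-0.0, 0.3, -1.6]
grip_width: 0.0302
gripper_force: 0.0
```

arm_command([
  {"rx":0.0101,"ry":0.0099,"rz":-0.1403,"dx":-0.0121,"dy":0.0066,"dz":-0.0007,"fingers":0.045},
  {"rx":0.0101,"ry":0.0099,"rz":-0.1403,"dx":-0.0121,"dy":0.0066,"dz":-0.0007,"fingers":0.045},
  {"rx":0.0101,"ry":0.0099,"rz":-0.1403,"dx":-0.0121,"dy":0.0066,"dz":-0.0007,"fingers":0.045},
  {"rx":0.0101,"ry":0.0099,"rz":-0.1403,"dx":-0.0121,"dy":0.0066,"dz":-0.0007,"fingers":0.045},
  {"rx":0.0101,"ry":0.0099,"rz":-0.1403,"dx":-0.0121,"dy":0.0066,"dz":-0.0007,"fingers":0.045},
  {"rx":0.0101,"ry":0.0099,"rz":-0.1403,"dx":-0.0121,"dy":0.0066,"dz":-0.0007,"fingers":0.045},
  {"rx":0.0101,"ry":0.0099,"rz":-0.1403,"dx":-0.0121,"dy":0.0066,"dz":-0.0007,"fingers":0.045},
  {"rx":0.0101,"ry":0.0099,"rz":-0.1403,"dx":-0.0121,"dy":0.0066,"dz":-0.0007,"fingers":0.045},
  {"rx":0.0101,"ry":0.0099,"rz":-0.1403,"dx":-0.0121,"dy":0.0066,"dz":-0.0007,"fingers":0.045},
  {"rx":0.0101,"ry":0.0099,"rz":-0.1403,"dx":-0.0121,"dy":0.0066,"dz":-0.0007,"fingers":0.045},
  {"rx":0.0101,"ry":0.0099,"rz":-0.1403,"dx":-0.0121,"dy":0.0066,"dz":-0.0007,"fingers":0.045},
  {"rx":0,"ry":0,"rz":0,"dx":0,"dy":0,"dz":0,"fingers":0.045},
])

```text
time_s: 10.8
position: [0.451, 0.0586, 0.1892]
tool_rot: [[-0.128, 0.992, -0.001], [0.992, 0.128, 0.0], [0.0, -0.001, -1.0]]
ft_force: [-0.2, 0.1, 0.5]
grip_width: 0.0448
gripper_force: 0.0
```

Run:
```python
from h import *
c=plan([.449,-.387,.10],down(7.4),10)
im=env.get_image("scene"); cv2.imwrite("pics/s2.png",cv2.resize(im["color"][210:410,150:490],(800,470),interpolation=cv2.INTER_CUBIC))
for d in env.tip_of("tube_1",im)[:3]: print(d["p"],atz(im,d["location"],0),atz(im,d["location"],.05))
```

```text
10 rows rx,ry,rz [-0.0001 -0.     -0.0001] dxyz [-0.0442 -0.0059  0.0089]
0.63 [0.51981694 0.15233866 0.        ] [0.48748582 0.17671147 0.05      ]
```

View pics/s2.png

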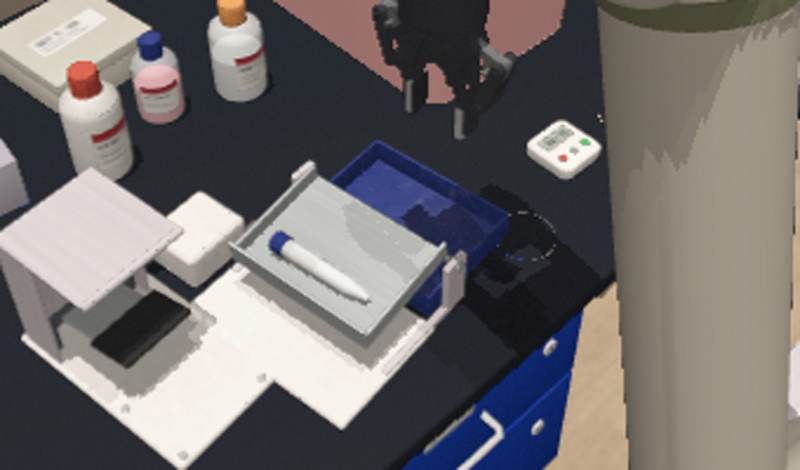

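Tube A lies well on the tray, from (280,243) to (365,298) in the crop. Next is tube B.

arm_command([
  {"rx":0,"ry":0,"rz":0,"dx":-0.0442,"dy":-0.0059,"dz":0.0089,"fingers":0.045},
  {"rx":0,"ry":0,"rz":0,"dx":-0.0442,"dy":-0.0059,"dz":0.0089,"fingers":0.045},
  {"rx":0,"ry":0,"rz":0,"dx":-0.0442,"dy":-0.0059,"dz":0.0089,"fingers":0.045},
  {"rx":0,"ry":0,"rz":0,"dx":-0.0442,"dy":-0.0059,"dz":0.0089,"fingers":0.045},
  {"rx":0,"ry":0,"rz":0,"dx":-0.0442,"dy":-0.0059,"dz":0.0089,"fingers":0.045},
  {"rx":0,"ry":0,"rz":0,"dx":-0.0442,"dy":-0.0059,"dz":0.0089,"fingers":0.045},
  {"rx":0,"ry":0,"rz":0,"dx":-0.0442,"dy":-0.0059,"dz":0.0089,"fingers":0.045},
  {"rx":0,"ry":0,"rz":0,"dx":-0.0442,"dy":-0.0059,"dz":0.0089,"fingers":0.045},
  {"rx":0,"ry":0,"rz":0,"dx":-0.0442,"dy":-0.0059,"dz":0.0089,"fingers":0.045},
  {"rx":0,"ry":0,"rz":0,"dx":-0.0442,"dy":-0.0059,"dz":0.0089,"fingers":0.045},
  {"rx":0,"ry":0,"rz":0,"dx":0,"dy":0,"dz":0,"fingers":0.045},
])

```text
time_s: 12.0
position: [0.4481, -0.3897, 0.0986]
tool_rot: [[-0.122, 0.993, -0.001], [0.993, 0.122, 0.0], [0.0, -0.001, -1.0]]
ft_force: [0.9, 0.5, -0.7]
grip_width: 0.0451
gripper_force: 0.0
```

Run:
```python
from h import *
c=plan([.449,-.387,.004],down(7.4),6)
im=env.get_image("wrist"); cv2.imwrite("pics/w4.png",im["color"]); np.save("w4.npy",im,allow_pickle=True)
for d in env.tip_of("tube_1",im)[:3]: print(d["p"],d["location"],atz(im,d["location"],0))
```

```text
6 rows rx,ry,rz [-0.0002 -0.0001 -0.0012] dxyz [0.0004 0.0002 0.0158]
0.8 [317.3, 236.1] [ 0.44729235 -0.38608818  0.        ]
```

View pics/w4.png

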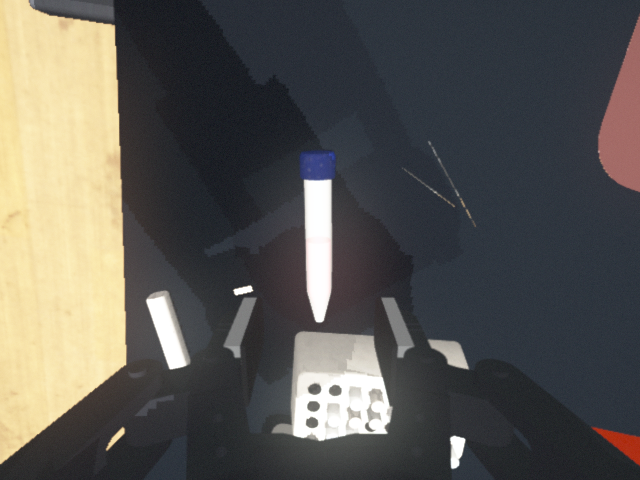

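Run:
```python
from h import *
np.set_printoptions(precision=4,suppress=True)
im=np.load("w4.npy",allow_pickle=True).item()
a,b=atz(im,(318,152),.011),atz(im,(319,321),.011);print(a,b,np.linalg.norm(a-b),(a+b)/2,np.degrees(np.arctan2(*(b-a)[1::-1]))+90)
print("rack base",atz(im,(340,334),0))
for z in (.03,.05,.07): print(z,atz(im,(340,374),z))
```

```text
[ 0.4412 -0.332   0.011 ] [ 0.4551 -0.4414  0.011 ] 0.1102973048039728 [ 0.4482 -0.3867  0.011 ] 7.250558862354069
rack base [ 0.4719 -0.4559  0.    ]
0.03 [ 0.4718 -0.4669  0.03  ]
0.05 [ 0.4687 -0.4523  0.05  ]
0.07 [ 0.4657 -0.4378  0.07  ]
```

The tube is aligned with the gripper, cap at (318,152) and tip at (319,321). The rack stays clear at y ≈ -0.456, so I can go down.

arm_command([
  {"rx":0,"ry":0,"rz":0,"dx":0.003,"dy":0,"dz":0.03,"fingers":0.045},
  {"rx":0,"ry":0,"rz":0,"dx":0,"dy":0,"dz":0.03,"fingers":0.045},
  {"rx":0,"ry":0,"rz":0,"dx":0,"dy":0,"dz":0.018,"fingers":0.045},
  {"rx":0,"ry":0,"rz":0,"dx":0,"dy":0,"dz":0.01,"fingers":0.045},
  {"rx":0,"ry":0,"rz":0,"dx":0,"dy":0,"dz":0.005,"fingers":0.04},
  {"rx":0,"ry":0,"rz":0,"dx":0,"dy":0,"dz":0.001,"fingers":0.03},
  {"rx":0,"ry":0,"rz":0,"dx":0,"dy":0,"dz":0,"fingers":0.005},
  {"rx":0,"ry":0,"rz":0,"dx":0,"dy":0,"dz":0,"fingers":0.005},
  {"rx":0,"ry":0,"rz":0,"dx":0,"dy":0,"dz":0,"fingers":0.005},
  {"rx":0,"ry":0,"rz":0,"dx":0,"dy":0,"dz":0,"fingers":0.005},
])

```text
time_s: 13.1
position: [0.4486, -0.3833, 0.0073]
tool_rot: [[-0.128, 0.992, 0.001], [0.992, 0.128, -0.0], [-0.0, 0.001, -1.0]]
ft_force: [0.6, 1.9, 5.5]
grip_width: 0.0142
gripper_force: 34.9
```

Run:
```python
from h import *
s=env.observe();c=T(s["position"],s["tool_rot"])@T([0,0,-.18],np.eye(3))
c=plan([.45,.05,.19],down(7.4),9,c)
p,R=trayT(.038,.07); plan(p,R,12,c)
```

```text
9 rows rx,ry,rz [ 0.0001  0.0001 -0.0001] dxyz [ 0.0477  0.0064 -0.0003]
12 rows rx,ry,rz [-0.0092 -0.009   0.1286] dxyz [ 0.0091 -0.002   0.0051]
```

arm_command([
  {"rx":0,"ry":0,"rz":0,"dx":0,"dy":0,"dz":-0.03,"fingers":0.005},
  {"rx":0,"ry":0,"rz":0,"dx":0,"dy":0,"dz":-0.05,"fingers":0.005},
  {"rx":0,"ry":0,"rz":0,"dx":0,"dy":0,"dz":-0.05,"fingers":0.005},
  {"rx":0,"ry":0,"rz":0,"dx":0,"dy":0,"dz":-0.05,"fingers":0.005},
  {"rx":0,"ry":0,"rz":0,"dx":0,"dy":0,"dz":0,"fingers":0.005},
])

```text
time_s: 13.6
position: [0.4498, -0.3851, 0.1936]
tool_rot: [[-0.128, 0.992, 0.008], [0.992, 0.128, -0.01], [-0.011, 0.006, -1.0]]
ft_force: [-0.4, -0.8, -1.3]
grip_width: 0.0147
gripper_force: 34.4
```

arm_command([
  {"rx":0,"ry":0,"rz":0,"dx":0.0477,"dy":0.0064,"dz":0,"fingers":0.005},
  {"rx":0,"ry":0,"rz":0,"dx":0.0477,"dy":0.0064,"dz":0,"fingers":0.005},
  {"rx":0,"ry":0,"rz":0,"dx":0.0477,"dy":0.0064,"dz":0,"fingers":0.005},
  {"rx":0,"ry":0,"rz":0,"dx":0.0477,"dy":0.0064,"dz":0,"fingers":0.005},
  {"rx":0,"ry":0,"rz":0,"dx":0.0477,"dy":0.0064,"dz":0,"fingers":0.005},
  {"rx":0,"ry":0,"rz":0,"dx":0.0477,"dy":0.0064,"dz":0,"fingers":0.005},
  {"rx":0,"ry":0,"rz":0,"dx":0.0477,"dy":0.0064,"dz":0,"fingers":0.005},
  {"rx":0,"ry":0,"rz":0,"dx":0.0477,"dy":0.0064,"dz":0,"fingers":0.005},
  {"rx":0,"ry":0,"rz":0,"dx":0.0477,"dy":0.0064,"dz":0,"fingers":0.005},
  {"rx":0,"ry":0,"rz":0,"dx":0,"dy":0,"dz":0,"fingers":0.005},
])

```text
time_s: 14.6
position: [0.4492, 0.0545, 0.1864]
tool_rot: [[-0.135, 0.991, -0.001], [0.991, 0.135, 0.001], [0.002, -0.001, -1.0]]
ft_force: [0.0, -1.6, -0.2]
grip_width: 0.0143
gripper_force: 34.4
```

Run:
```python
from h import *
p,R=trayT(.038,.085); plan(p,R,11); print(p)
```

```text
11 rows rx,ry,rz [-0.0102 -0.0099  0.1408] dxyz [ 0.0097 -0.0018  0.0039]
[0.48752473 0.14220736 0.14086572]
```

arm_command([
  {"rx":-0.0102,"ry":-0.0099,"rz":0.1408,"dx":0.0097,"dy":-0.0018,"dz":0.0039,"fingers":0.005},
  {"rx":-0.0102,"ry":-0.0099,"rz":0.1408,"dx":0.0097,"dy":-0.0018,"dz":0.0039,"fingers":0.005},
  {"rx":-0.0102,"ry":-0.0099,"rz":0.1408,"dx":0.0097,"dy":-0.0018,"dz":0.0039,"fingers":0.005},
  {"rx":-0.0102,"ry":-0.0099,"rz":0.1408,"dx":0.0097,"dy":-0.0018,"dz":0.0039,"fingers":0.005},
  {"rx":-0.0102,"ry":-0.0099,"rz":0.1408,"dx":0.0097,"dy":-0.0018,"dz":0.0039,"fingers":0.005},
  {"rx":-0.0102,"ry":-0.0099,"rz":0.1408,"dx":0.0097,"dy":-0.0018,"dz":0.0039,"fingers":0.005},
  {"rx":-0.0102,"ry":-0.0099,"rz":0.1408,"dx":0.0097,"dy":-0.0018,"dz":0.0039,"fingers":0.005},
  {"rx":-0.0102,"ry":-0.0099,"rz":0.1408,"dx":0.0097,"dy":-0.0018,"dz":0.0039,"fingers":0.005},
  {"rx":-0.0102,"ry":-0.0099,"rz":0.1408,"dx":0.0097,"dy":-0.0018,"dz":0.0039,"fingers":0.005},
  {"rx":-0.0102,"ry":-0.0099,"rz":0.1408,"dx":0.0097,"dy":-0.0018,"dz":0.0039,"fingers":0.005},
  {"rx":-0.0102,"ry":-0.0099,"rz":0.1408,"dx":0.0097,"dy":-0.0018,"dz":0.0039,"fingers":0.005},
  {"rx":0,"ry":0,"rz":0,"dx":0,"dy":0,"dz":0,"fingers":0.005},
])

```text
time_s: 15.8
position: [0.4896, 0.1376, 0.1397]
tool_rot: [[0.989, 0.145, 0.02], [0.146, -0.979, -0.139], [-0.0, 0.14, -0.99]]
ft_force: [0.7, -0.0, 0.8]
grip_width: 0.0145
gripper_force: 34.4
```

Run:
```python
from h import *
p,R=trayT(.038,.008); plan(p,R,4); print(p)
```

```text
4 rows rx,ry,rz [ 0.0002  0.0004 -0.0019] dxyz [-0.0003 -0.0012  0.0188]
[0.4891778  0.13159047 0.06461909]
```

arm_command([
  {"rx":0,"ry":0,"rz":-0.008,"dx":-0.001,"dy":-0.005,"dz":0.025,"fingers":0.005},
  {"rx":0,"ry":0,"rz":0,"dx":0,"dy":0,"dz":0.025,"fingers":0.005},
  {"rx":0,"ry":0,"rz":0,"dx":0,"dy":0,"dz":0.014,"fingers":0.005},
  {"rx":0,"ry":0,"rz":0,"dx":0,"dy":0,"dz":0.006,"fingers":0.005},
  {"rx":0,"ry":0,"rz":0,"dx":0,"dy":0,"dz":0.003,"fingers":0.005},
  {"rx":0,"ry":0,"rz":0,"dx":0,"dy":0,"dz":0,"fingers":0.005},
])

```text
time_s: 16.4
position: [0.489, 0.1323, 0.068]
tool_rot: [[0.988, 0.155, 0.022], [0.156, -0.978, -0.138], [-0.0, 0.14, -0.99]]
ft_force: [-0.2, 0.1, 0.0]
grip_width: 0.0145
gripper_force: 34.4
```

Run:
```python
from h import *
p,R=trayT(.038,.0075); plan(p,R,2); print(p)
```

```text
2 rows rx,ry,rz [ 0.0003 -0.      0.0012] dxyz [0.0001 0.0001 0.002 ]
[0.48918854 0.13152153 0.06412398]
```

arm_command([
  {"rx":0,"ry":0,"rz":0,"dx":0,"dy":0,"dz":0.002,"fingers":0.005},
  {"rx":0,"ry":0,"rz":0,"dx":0,"dy":0,"dz":0.002,"fingers":0.005},
  {"rx":0,"ry":0,"rz":0,"dx":0,"dy":0,"dz":0,"fingers":0.005},
  {"rx":0,"ry":0,"rz":0,"dx":0,"dy":0,"dz":0,"fingers":0.02},
  {"rx":0,"ry":0,"rz":0,"dx":0,"dy":0,"dz":0,"fingers":0.03},
  {"rx":0,"ry":0,"rz":0,"dx":0,"dy":0,"dz":0,"fingers":0.03},
  {"rx":0,"ry":0,"rz":0,"dx":0,"dy":0,"dz":0,"fingers":0.03},
  {"rx":0,"ry":0,"rz":0,"dx":0,"dy":0,"dz":-0.03,"fingers":0.03},
  {"rx":0,"ry":0,"rz":0,"dx":0,"dy":0,"dz":-0.045,"fingers":0.03},
  {"rx":0,"ry":0,"rz":0,"dx":0,"dy":0,"dz":-0.045,"fingers":0.03},
  {"rx":0,"ry":0,"rz":0,"dx":0,"dy":0,"dz":0,"fingers":0.03},
])

```text
time_s: 17.5
position: [0.4885, 0.1495, 0.1881]
tool_rot: [[0.988, 0.153, 0.032], [0.156, -0.978, -0.137], [0.01, 0.14, -0.99]]
ft_force: [0.9, 0.4, -0.1]
grip_width: 0.0299
gripper_force: 0.0
```

```bash
cat >> h.py <<'E'
def press(x,z,y=.170,a=42):
    a=np.radians(a);Z=np.array([np.sin(a),0,-np.cos(a)]);Y=np.array([0,-1.,0])
    return t0+RT@np.array([x,y,z]),RT@np.column_stack([np.cross(Y,Z),Y,Z])
def inT():
    s=env.observe(); return (RT.T@(np.array(s["position"])-t0)*1e3).round(1),(RT.T@np.array(s["tool_rot"])).round(3)
E
python3 - <<'E'
from h import *
im=env.get_image("wrist"); cv2.imwrite("pics/w5.png",im["color"])
for q,z in [("tube_1",.055),("treadle_pad",.058),("hood_edge",.146)]:
    for d in env.tip_of(q,im)[:2]: print(q,round(d["p"],2),(RT.T@(atz(im,d["location"],z)-t0)*1e3).round(1))
plan(*press(-.04,.19),10); print(inT(),env.observe()["q"])
E
```

```text
tube_1 0.83 [ -4.2 -20.2  55. ]
tube_1 0.67 [ 4.4 23.2 55. ]
10 rows rx,ry,rz [0.0134 0.0735 0.0053] dxyz [-0.0032 -0.0172 -0.0035]
(array([ -0.8,  -3.5, 181.4]), array([[ 1.   ,  0.002, -0.003],
       [ 0.001, -0.99 , -0.14 ],
       [-0.003,  0.14 , -0.99 ]])) [ 7.76444031 20.97595658 84.94153328 -8.36989929 74.24864804 91.11230423]
```

View pics/w5.png

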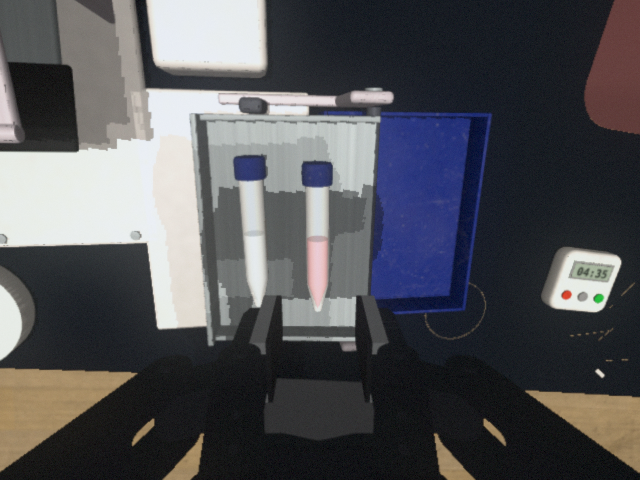

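Both tubes lie on the tray, at (252,230) and (317,235). Now on to the treadle.

arm_command([
  {"rx":0.0134,"ry":0.0735,"rz":0.0053,"dx":-0.0032,"dy":-0.0172,"dz":-0.0035,"fingers":0},
  {"rx":0.0134,"ry":0.0735,"rz":0.0053,"dx":-0.0032,"dy":-0.0172,"dz":-0.0035,"fingers":0},
  {"rx":0.0134,"ry":0.0735,"rz":0.0053,"dx":-0.0032,"dy":-0.0172,"dz":-0.0035,"fingers":0},
  {"rx":0.0134,"ry":0.0735,"rz":0.0053,"dx":-0.0032,"dy":-0.0172,"dz":-0.0035,"fingers":0},
  {"rx":0.0134,"ry":0.0735,"rz":0.0053,"dx":-0.0032,"dy":-0.0172,"dz":-0.0035,"fingers":0},
  {"rx":0.0134,"ry":0.0735,"rz":0.0053,"dx":-0.0032,"dy":-0.0172,"dz":-0.0035,"fingers":0},
  {"rx":0.0134,"ry":0.0735,"rz":0.0053,"dx":-0.0032,"dy":-0.0172,"dz":-0.0035,"fingers":0},
  {"rx":0.0134,"ry":0.0735,"rz":0.0053,"dx":-0.0032,"dy":-0.0172,"dz":-0.0035,"fingers":0},
  {"rx":0.0134,"ry":0.0735,"rz":0.0053,"dx":-0.0032,"dy":-0.0172,"dz":-0.0035,"fingers":0},
  {"rx":0.0134,"ry":0.0735,"rz":0.0053,"dx":-0.0032,"dy":-0.0172,"dz":-0.0035,"fingers":0},
  {"rx":0,"ry":0,"rz":0,"dx":0,"dy":0,"dz":0,"fingers":0},
  {"rx":0,"ry":0,"rz":0,"dx":0,"dy":0,"dz":0,"fingers":0},
])

```text
time_s: 18.9
position: [0.4214, 0.3119, 0.1902]
tool_rot: [[0.739, 0.153, 0.656], [0.117, -0.988, 0.099], [0.663, 0.004, -0.748]]
ft_force: [-0.2, -0.3, 0.5]
grip_width: 0.0001
gripper_force: 0.0
```

Run:
```python
from h import *
print(inT())
im=env.get_image("wrist"); cv2.imwrite("pics/w6.png",im["color"])
for q,z in [("treadle_pad",.058),("hood_edge",.146)]:
    for d in env.tip_of(q,im)[:2]: print(q,round(d["p"],2),d["location"],(RT.T@(atz(im,d["location"],z)-t0)*1e3).round(1))
c=plan(*press(-.01,.12),3);c=plan(*press(.076,.072),4,c); plan(*press(.075,.062),1,c)
```

```text
(array([-39.2, 168. , 190.2]), array([[ 0.748, -0.001,  0.663],
       [ 0.002, -1.   , -0.003],
       [ 0.663,  0.004, -0.748]]))
treadle_pad 0.85 [313.5, 207.7] [ 84.2 171.2  58. ]
hood_edge 0.68 [316.4, 158.1] [ 71.3 168.6 146. ]
3 rows rx,ry,rz [ 0.0012  0.0018 -0.    ] dxyz [-0.0088 -0.0009  0.024 ]
4 rows rx,ry,rz [ 0.  0. -0.] dxyz [ 0.0079 -0.      0.0233]
1 rows rx,ry,rz [ 0.  0. -0.] dxyz [-0.0074  0.      0.0068]
```

View pics/w6.png

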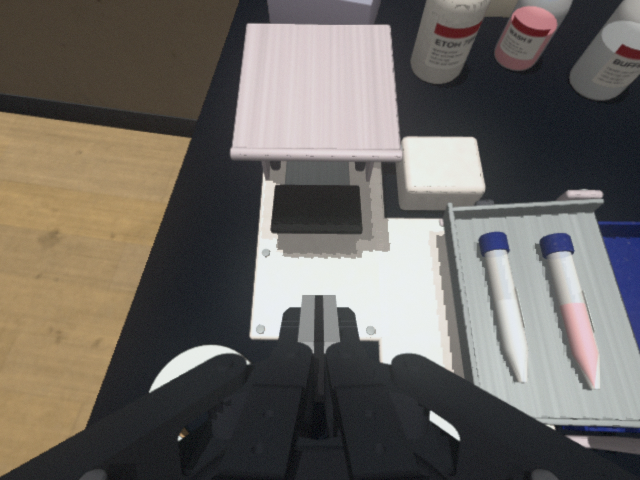

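The fit holds: the pad is at (314,208), the hood edge at (316,158), and the gripper is lined up with both.

arm_command([
  {"rx":0,"ry":0,"rz":0,"dx":-0.0088,"dy":-0.0009,"dz":0.024,"fingers":0},
  {"rx":0,"ry":0,"rz":0,"dx":-0.0088,"dy":-0.0009,"dz":0.024,"fingers":0},
  {"rx":0,"ry":0,"rz":0,"dx":-0.0088,"dy":-0.0009,"dz":0.024,"fingers":0},
  {"rx":0,"ry":0,"rz":0,"dx":0.0079,"dy":0,"dz":0.0233,"fingers":0},
  {"rx":0,"ry":0,"rz":0,"dx":0.0079,"dy":0,"dz":0.0233,"fingers":0},
  {"rx":0,"ry":0,"rz":0,"dx":0.0079,"dy":0,"dz":0.0233,"fingers":0},
  {"rx":0,"ry":0,"rz":0,"dx":0.0059,"dy":0,"dz":0.0183,"fingers":0},
  {"rx":0,"ry":0,"rz":0,"dx":0,"dy":0,"dz":0,"fingers":0},
  {"rx":0,"ry":0,"rz":0,"dx":0,"dy":0,"dz":0,"fingers":0},
])

```text
time_s: 19.95
position: [0.5308, 0.3307, 0.0774]
tool_rot: [[0.742, 0.153, 0.653], [0.116, -0.988, 0.099], [0.66, 0.003, -0.751]]
ft_force: [0.2, -0.2, -0.1]
grip_width: -0.0002
gripper_force: 0.0
```

Run:
```python
from h import *
print(inT())
c=plan(*press(.076,.060),2); plan(*press(.073,.036),6,c)
```

```text
(array([ 71.7, 169.7,  77.4]), array([[ 0.751, -0.001,  0.66 ],
       [ 0.001, -1.   , -0.003],
       [ 0.66 ,  0.003, -0.751]]))
2 rows rx,ry,rz [0.0013 0.0059 0.0005] dxyz [-0.0042 -0.0002  0.0079]
6 rows rx,ry,rz [ 0.  0. -0.] dxyz [-0.003   0.      0.0026]
```

arm_command([
  {"rx":0,"ry":0,"rz":0,"dx":-0.0042,"dy":0,"dz":0.0079,"fingers":0},
  {"rx":0,"ry":0,"rz":0,"dx":-0.0042,"dy":0,"dz":0.0079,"fingers":0},
  {"rx":0,"ry":0,"rz":0,"dx":-0.003,"dy":0,"dz":0.0026,"fingers":0},
  {"rx":0,"ry":0,"rz":0,"dx":-0.003,"dy":0,"dz":0.0026,"fingers":0},
  {"rx":0,"ry":0,"rz":0,"dx":-0.003,"dy":0,"dz":0.0026,"fingers":0},
  {"rx":0,"ry":0,"rz":0,"dx":-0.003,"dy":0,"dz":0.0026,"fingers":0},
  {"rx":0,"ry":0,"rz":0,"dx":-0.003,"dy":0,"dz":0.0026,"fingers":0},
  {"rx":0,"ry":0,"rz":0,"dx":-0.002,"dy":0,"dz":0.002,"fingers":0},
  {"rx":0,"ry":0,"rz":0,"dx":0,"dy":0,"dz":0,"fingers":0},
])

```text
time_s: 20.85
position: [0.5403, 0.3341, 0.0522]
tool_rot: [[0.757, 0.159, 0.633], [0.123, -0.987, 0.101], [0.641, 0.001, -0.767]]
ft_force: [-4.9, -1.8, 8.0]
grip_width: 0.0
gripper_force: 4.5
```

Run:
```python
from h import *
print(inT())
c=plan(*press(.073,.033),2)
```

```text
(array([ 81.7, 171.6,  52.2]), array([[ 0.767,  0.006,  0.641],
       [ 0.005, -1.   ,  0.003],
       [ 0.641,  0.001, -0.767]]))
2 rows rx,ry,rz [-0.0013  0.0184  0.0026] dxyz [-0.0095  0.0008  0.0045]
```

arm_command([
  {"rx":0,"ry":0.01,"rz":0,"dx":-0.004,"dy":0,"dz":0.001,"fingers":0},
  {"rx":0,"ry":0.01,"rz":0,"dx":-0.004,"dy":0,"dz":0.001,"fingers":0},
  {"rx":0,"ry":0.01,"rz":0,"dx":-0.003,"dy":0,"dz":0.0015,"fingers":0},
  {"rx":0,"ry":0,"rz":0,"dx":0,"dy":0,"dz":0,"fingers":0},
  {"rx":0,"ry":0,"rz":0,"dx":0,"dy":0,"dz":0,"fingers":0},
])

```text
time_s: 21.35
position: [0.5423, 0.3352, 0.0548]
tool_rot: [[0.753, 0.163, 0.638], [0.125, -0.987, 0.105], [0.646, 0.001, -0.763]]
ft_force: [-4.6, -3.3, 7.8]
grip_width: 0.0002
gripper_force: 4.2
```

Run:
```python
from h import *
print(inT(),env.observe()["ft_force"])
```

```text
(array([ 83.8, 172.3,  54.8]), array([[ 0.763,  0.01 ,  0.646],
       [ 0.008, -1.   ,  0.005],
       [ 0.646,  0.001, -0.763]])) [-4.5512278  -3.27081583  7.80614079]
```

arm_command([
  {"rx":0,"ry":0.01,"rz":0,"dx":-0.0067,"dy":0,"dz":0.0048,"fingers":0},
  {"rx":0,"ry":0.01,"rz":0,"dx":-0.0067,"dy":0,"dz":0.0048,"fingers":0},
  {"rx":0,"ry":0.01,"rz":0,"dx":-0.0067,"dy":0,"dz":0.0048,"fingers":0},
])

```text
time_s: 21.65
position: [0.5473, 0.3375, 0.0477]
tool_rot: [[0.754, 0.169, 0.634], [0.13, -0.986, 0.109], [0.644, 0.0, -0.765]]
ft_force: [-8.2, -3.0, 13.4]
grip_width: -0.0
gripper_force: 6.4
```

Run:
```python
from h import *
print(inT(),env.observe()["ft_force"],env.observe()["time_s"])
```

```text
(array([ 89.1, 173.9,  47.7]), array([[ 0.765,  0.016,  0.644],
       [ 0.012, -1.   ,  0.01 ],
       [ 0.644,  0.   , -0.765]])) [-8.19639061 -3.00828161 13.39945299] 21.65
```

arm_command([
  {"rx":0,"ry":0.01,"rz":0,"dx":-0.012,"dy":0,"dz":-0.008,"fingers":0},
  {"rx":0,"ry":0.01,"rz":0,"dx":-0.009,"dy":0.001,"dz":-0.007,"fingers":0},
  {"rx":0,"ry":0.01,"rz":0,"dx":-0.0126,"dy":0.001,"dz":0.0024,"fingers":0},
  {"rx":0,"ry":0.01,"rz":0,"dx":-0.0126,"dy":0.001,"dz":0.0024,"fingers":0},
])

```text
time_s: 22.05
position: [0.5255, 0.3335, 0.0548]
tool_rot: [[0.759, 0.18, 0.626], [0.137, -0.984, 0.116], [0.636, -0.003, -0.771]]
ft_force: [6.6, 2.3, 6.2]
grip_width: -0.0002
gripper_force: 3.7
```

Run:
```python
from h import *
print(inT(),env.observe()["ft_force"],env.observe()["time_s"])
```

```text
(array([ 67. , 173.3,  54.8]), array([[ 0.771,  0.026,  0.636],
       [ 0.018, -1.   ,  0.019],
       [ 0.636, -0.003, -0.771]])) [6.63344756 2.33217885 6.23206291] 22.05
```

arm_command([
  {"rx":0,"ry":0.015,"rz":0.01,"dx":-0.0085,"dy":0.001,"dz":0.0085,"fingers":0},
  {"rx":0,"ry":0.015,"rz":0.01,"dx":-0.0085,"dy":0.001,"dz":0.0085,"fingers":0},
  {"rx":0,"ry":0.015,"rz":0.01,"dx":-0.0085,"dy":0.001,"dz":0.0085,"fingers":0},
])

```text
time_s: 22.35
position: [0.5363, 0.3349, 0.0427]
tool_rot: [[0.769, 0.162, 0.618], [0.114, -0.987, 0.117], [0.629, -0.019, -0.777]]
ft_force: [-8.9, -3.2, 12.9]
grip_width: -0.0001
gripper_force: 6.5
```

Run:
```python
from h import *
print(inT(),env.observe()["ft_force"],env.observe()["time_s"])
```

```text
(array([ 77.9, 173. ,  42.7]), array([[ 0.777,  0.008,  0.629],
       [-0.006, -1.   ,  0.02 ],
       [ 0.629, -0.019, -0.777]])) [-8.89267393 -3.20149684 12.86848867] 22.35
```

arm_command([
  {"rx":0,"ry":0.02,"rz":0,"dx":-0.0135,"dy":0.001,"dz":0.007,"fingers":0},
  {"rx":0,"ry":0.02,"rz":0,"dx":-0.0135,"dy":0.001,"dz":0.007,"fingers":0},
])

```text
time_s: 22.55
position: [0.5384, 0.3364, 0.0391]
tool_rot: [[0.77, 0.164, 0.617], [0.119, -0.986, 0.113], [0.627, -0.014, -0.779]]
ft_force: [-45.4, -24.9, 68.3]
grip_width: 0.0002
gripper_force: 35.7
```

Run:
```python
from h import *
print(inT(),env.observe()["ft_force"],env.observe()["time_s"])
im=env.get_image("scene"); cv2.imwrite("pics/s3.png",cv2.resize(im["color"][210:410,150:490],(800,470),interpolation=cv2.INTER_CUBIC))
```

```text
(array([ 80.1, 174.2,  39.1]), array([[ 0.779,  0.01 ,  0.627],
       [-0.001, -1.   ,  0.017],
       [ 0.627, -0.014, -0.779]])) [-45.38078966 -24.91898964  68.27942909] 22.55
```

arm_command([
  {"rx":0,"ry":0,"rz":0,"dx":0,"dy":0,"dz":-0.003,"fingers":0},
])

```text
time_s: 22.7
position: [0.5385, 0.3371, 0.0413]
tool_rot: [[0.769, 0.165, 0.618], [0.118, -0.986, 0.116], [0.629, -0.016, -0.777]]
ft_force: [4.2, -3.8, 8.7]
grip_width: -0.0001
gripper_force: 4.2
```

View pics/s3.png

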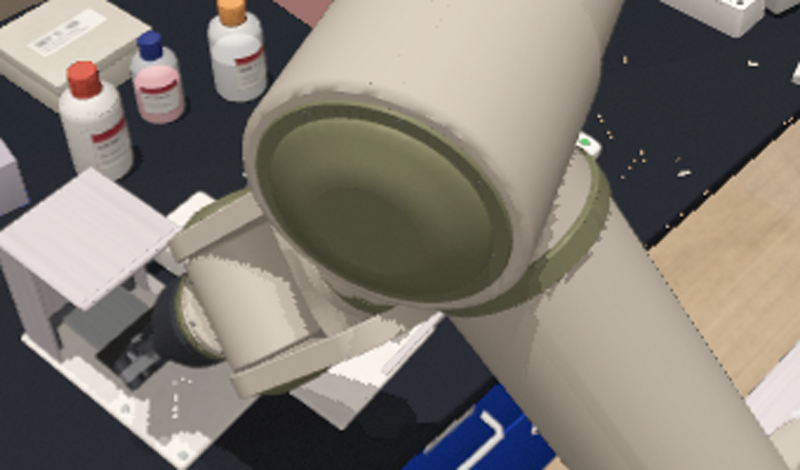

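arm_command([
  {"rx":0,"ry":0.012,"rz":0,"dx":-0.0088,"dy":0.001,"dz":0.0045,"fingers":0},
  {"rx":0,"ry":0.006,"rz":0,"dx":-0.004,"dy":0,"dz":0.002,"fingers":0},
  {"rx":0,"ry":0.006,"rz":0,"dx":-0.004,"dy":0,"dz":0.002,"fingers":0},
])

```text
time_s: 23.0
position: [0.539, 0.3377, 0.0394]
tool_rot: [[0.768, 0.166, 0.618], [0.121, -0.986, 0.114], [0.629, -0.013, -0.778]]
ft_force: [-28.0, -21.5, 54.2]
grip_width: -0.0
gripper_force: 28.1
```

Run:
```python
from h import *
print(inT(),env.observe()["ft_force"],env.observe()["time_s"])
im=env.get_image("wrist"); cv2.imwrite("pics/w7.png",im["color"])
print(env.observe()["ft_force"],inT()[0])
print(env.tip_of("tray_floor",im)[:1],[(d["p"],d["location"]) for d in env.tip_of("tube_1",im)[:3]],[d["box"] for d in env.look_for("tray",im)[:1]])
```

```text
(array([ 81. , 175.3,  39.4]), array([[ 0.778,  0.012,  0.628],
       [ 0.001, -1.   ,  0.018],
       [ 0.629, -0.013, -0.778]])) [-28.00109841 -21.4620505   54.17175029] 23.0
[-23.90604256 -18.05404755  47.40324354] [ 80.9 175.2  39.5]
[] [] [[242.4, 255.7, 423.4, 361.1]]
```

View pics/w7.png

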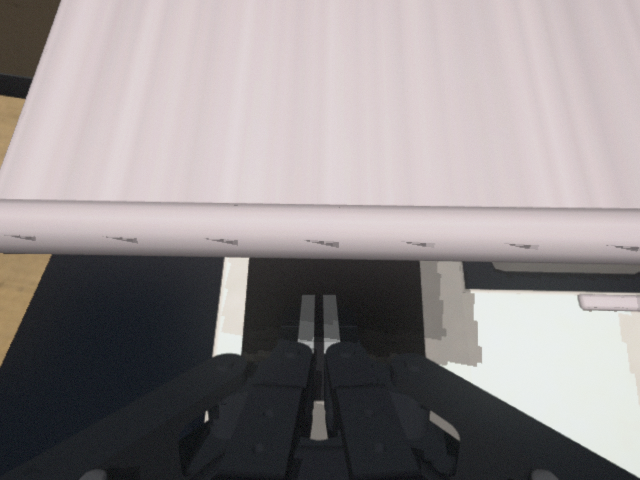

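The pad is at its stop: height is constant while the force rises sharply, and the tray has swung out of view. I'll hold it down lightly.

arm_command([
  {"rx":0,"ry":0.003,"rz":0,"dx":-0.003,"dy":0,"dz":0.0015,"fingers":0},
  {"rx":0,"ry":0.003,"rz":0,"dx":-0.003,"dy":0,"dz":0.0015,"fingers":0},
  {"rx":0,"ry":0.003,"rz":0,"dx":-0.003,"dy":0,"dz":0.0015,"fingers":0},
  {"rx":0,"ry":0.003,"rz":0,"dx":-0.003,"dy":0,"dz":0.0015,"fingers":0},
])

```text
time_s: 23.6
position: [0.5392, 0.338, 0.0389]
tool_rot: [[0.768, 0.165, 0.618], [0.122, -0.986, 0.112], [0.628, -0.01, -0.778]]
ft_force: [-44.0, -34.4, 86.8]
grip_width: -0.0002
gripper_force: 44.9
```

```bash
cat > chk.py <<'E'
from h import *
print(inT()[0],np.round(env.observe()["ft_force"],1),env.observe()["time_s"])
for n in ("side","scene"):
    im=env.get_image(n); cv2.imwrite(f"pics/{n}_{env.observe()['time_s']}.png",im["color"])
    for d in env.tip_of("tube_1",im)[:3]: print(n,round(d["p"],2),np.round(d["location"]),(RT.T@(atz(im,d["location"],.005)-t0)*1e3).round(0),(RT.T@(atz(im,d["location"],.056)-t0)*1e3).round(0))
    for d in env.look_for("tube_1",im)[:3]: print(n,"box",round(d["p"],2),np.round(d["box"]))
E
python3 chk.py
```

```text
[ 81.2 175.6  38.9] [-44.  -34.4  86.8] 23.6
side 0.53 [285. 262.] [  1. -90.   5.] [ -44. -159.   56.]
side box 0.62 [270. 251. 300. 268.]
```

arm_command([
  {"rx":0,"ry":0,"rz":0,"dx":0.001,"dy":0,"dz":-0.0008,"fingers":0},
])

```text
time_s: 24.0
position: [0.5392, 0.338, 0.0392]
tool_rot: [[0.769, 0.165, 0.617], [0.123, -0.986, 0.112], [0.627, -0.01, -0.779]]
ft_force: [-32.8, -28.3, 61.8]
grip_width: 0.0002
gripper_force: 32.0
```

```bash
ls -t pics | head -3
python3 - <<'E'
from h import *
print(inT()[0],np.round(env.observe()["ft_force"],1),env.observe()["time_s"])
a=cv2.imread("pics/side0.png"); im=env.get_image("side"); b=im["color"]; cv2.imwrite("pics/side_h.png",b)
def m(x):
    g=x[243:285,255:325].astype(int); return (g.min(2)>110)
for nm,x in (("0",a),("now",b)):
    k,l,st,ce=cv2.connectedComponentsWithStats(m(x).astype(np.uint8))
    print(nm,[(s[:2]+[255,243],s[2:],) for s in st[1:] if s[4]>5])
# expected box inner corners
for p in ((-83,-28,33),(83,-28,33),(-83,-160,33),(83,-160,33)): print(p,proj(im,t0+RT@(np.array(p)/1e3)).round(0))
E
```

```text
scene_23.8.png
side_23.65.png
w7.png
[ 81.2 175.6  39.2] [-32.8 -28.3  61.8] 24.0
0 [(array([267, 243]), array([12,  4, 30], dtype=int32)), (array([303, 243]), array([4, 3, 9], dtype=int32))]
now [(array([255, 243]), array([22,  7, 87], dtype=int32)), (array([255, 243]), array([31, 11, 49], dtype=int32)), (array([303, 243]), array([4, 3, 9], dtype=int32)), (array([265, 250]), array([ 31,  17, 257], dtype=int32))]
(-83, -28, 33) [250. 254.]
(83, -28, 33) [296. 238.]
(-83, -160, 33) [274. 274.]
(83, -160, 33) [321. 256.]
```

Run:
```python
import cv2
b=cv2.imread("pics/side_h.png")
for r in range(240,280):
    print(r,"".join("#" if p.min()>110 else "B" if p[0]>1.8*p[2]+25 and p[0]>70 and p[0]<115 else "b" if p[0]>=115 and p[0]>1.6*p[2] else "+" if p.min()>60 else "." for p in b[r,248:325].astype(int)))
```

```text
240 ###++#################################++++####+.....+######+.................
241 ####+##############################++++####++.......#######+.................
242 ####++##########################++++#####+..........+######+.................
243 #####+#######################++++#####+..............++####+.................
244 #####++###################+.++#####++..................+###+.................
245 ######+################++++#####++......................+##+.................
246 ######+#############++++#####++..........................+++.................
247 ######++#########+.++#####+................................+.................
248 ######++######+.++####+++....................bb.............b+...............
249 ######+++##++++#####++.....................Bbbbb..b...........b+.............
250 ######++++++#####++.....................+###bbbb...............b+............
251 ######+++#####++......................+######Bbbb+..............b+...........
252 ###########+++.....................+#########Bbbbbb...b+..........+..........
253 ########+++...................
[... 1479 characters left out ...]
bbbb........................................
272 ++.......+...........bbbbbbbbbbbbb...........................................
273 ......+...............bbbbbbbbb..............................................
274 ..+..+.................bbbbbb................................................
275 .............................................................................
276 .............................................................................
277 .............................................................................
278 ....+........................................................................
279 .+...........................................................................
```

arm_command([
  {"rx":0,"ry":0,"rz":0,"dx":-0.001,"dy":0,"dz":0.0003,"fingers":0},
  {"rx":0,"ry":0,"rz":0,"dx":-0.001,"dy":0,"dz":0.0003,"fingers":0},
  {"rx":0,"ry":0,"rz":0,"dx":-0.001,"dy":0,"dz":0.0003,"fingers":0},
])

```text
time_s: 24.35
position: [0.5392, 0.3381, 0.039]
tool_rot: [[0.768, 0.165, 0.618], [0.122, -0.986, 0.112], [0.628, -0.01, -0.778]]
ft_force: [-35.8, -33.0, 80.5]
grip_width: 0.0
gripper_force: 41.4
```

Run:
```python
from h import *
b=env.get_image("side")["color"].astype(int); a=cv2.imread("pics/side_h.png").astype(int)
print(inT()[0],"changed px in box",(abs(a-b).max(2)>40)[243:285,255:325].sum())
im=cv2.imread("pics/scene_23.8.png");
```

```text
[ 81.2 175.7  39. ] changed px in box 0
```

Nothing in the box is moving any more. I'll let the treadle up gently, then back out.

arm_command([
  {"rx":0,"ry":0,"rz":0,"dx":0.001,"dy":0,"dz":-0.003,"fingers":0},
  {"rx":0,"ry":0,"rz":0,"dx":0.0015,"dy":0,"dz":-0.004,"fingers":0},
  {"rx":0,"ry":0,"rz":0,"dx":0.0015,"dy":0,"dz":-0.004,"fingers":0},
  {"rx":0,"ry":0,"rz":0,"dx":0.0015,"dy":0,"dz":-0.004,"fingers":0},
  {"rx":0,"ry":0,"rz":0,"dx":0.0015,"dy":0,"dz":-0.005,"fingers":0},
  {"rx":0,"ry":0,"rz":0,"dx":0.0015,"dy":0,"dz":-0.006,"fingers":0},
  {"rx":0,"ry":0,"rz":0,"dx":0.0015,"dy":0,"dz":-0.008,"fingers":0},
  {"rx":0,"ry":0,"rz":0,"dx":0,"dy":0,"dz":0,"fingers":0},
])

```text
time_s: 25.2
position: [0.5251, 0.3382, 0.0648]
tool_rot: [[0.774, 0.17, 0.61], [0.124, -0.985, 0.118], [0.621, -0.016, -0.783]]
ft_force: [-2.9, -1.1, 4.4]
grip_width: 0.0003
gripper_force: 2.4
```

Run:
```python
from h import *
print(inT(),np.round(env.observe()["ft_force"],1))
c=plan(*press(-.04,.15),5); plan(*press(-.08,.22),4,c)
```

```text
(array([ 67.3, 178. ,  64.8]), array([[ 0.784,  0.017,  0.621],
       [ 0.003, -1.   ,  0.023],
       [ 0.621, -0.016, -0.783]])) [-2.9 -1.1  4.4]
5 rows rx,ry,rz [-0.0045  0.0126  0.0006] dxyz [-0.0056  0.0012 -0.0268]
4 rows rx,ry,rz [ 0.  0. -0.] dxyz [ 0.0043 -0.     -0.0197]
```

arm_command([
  {"rx":0,"ry":0.005,"rz":0,"dx":-0.003,"dy":0.001,"dz":-0.015,"fingers":0},
  {"rx":0,"ry":0.005,"rz":0,"dx":-0.0056,"dy":0.001,"dz":-0.0268,"fingers":0},
  {"rx":0,"ry":0.005,"rz":0,"dx":-0.0056,"dy":0.001,"dz":-0.0268,"fingers":0},
  {"rx":0,"ry":0.005,"rz":0,"dx":-0.0056,"dy":0.001,"dz":-0.0268,"fingers":0},
  {"rx":0,"ry":0.005,"rz":0,"dx":-0.0056,"dy":0.001,"dz":-0.0268,"fingers":0},
  {"rx":0,"ry":0,"rz":0,"dx":0.0043,"dy":0,"dz":-0.0197,"fingers":0},
  {"rx":0,"ry":0,"rz":0,"dx":0.0043,"dy":0,"dz":-0.0197,"fingers":0},
  {"rx":0,"ry":0,"rz":0,"dx":0.0043,"dy":0,"dz":-0.0197,"fingers":0},
  {"rx":0,"ry":0,"rz":0,"dx":0,"dy":0,"dz":0,"fingers":0},
  {"rx":0,"ry":0,"rz":0,"dx":0,"dy":0,"dz":0,"fingers":0},
])

```text
time_s: 26.2
position: [0.4029, 0.3096, 0.1958]
tool_rot: [[0.76, 0.17, 0.628], [0.122, -0.985, 0.12], [0.639, -0.015, -0.769]]
ft_force: [-0.3, 0.8, -0.8]
grip_width: -0.0001
gripper_force: 0.0
```

```bash
python3 chk.py
python3 - <<'E'
from h import *
print(inT()[0],np.round(env.observe()["ft_force"],1))
im=env.get_image("wrist"); cv2.imwrite("pics/w8.png",im["color"])
for q,z in [("treadle_pad",.058),("tray_floor",.054),("tube_1",.005),("tipper",0),("box_floor",.003)]:
    for d in env.tip_of(q,im)[:3]: print(q,round(d["p"],2),np.round(d["location"]),(RT.T@(atz(im,d["location"],z)-t0)*1e3).round(0))
E
```

```text
[-57.9 168.6 195.8] [-0.3  0.8 -0.8] 26.2
side 0.73 [284. 261.] [  1. -83.   5.] [ -44. -153.   56.]
side box 0.61 [269. 249. 296. 263.]
side box 0.47 [269. 249. 298. 266.]
scene box 0.6 [172. 332. 227. 368.]
[-57.1 168.6 195.3] [-0.  -0.2 -0.1]
treadle_pad 0.91 [322. 180.] [ 90. 169.  58.]
tray_floor 0.73 [535. 282.] [-0.  0. 54.]
tipper 0.62 [502. 292.] [5. 2. 0.]
box_floor 0.61 [617. 299.] [  0. -96.   3.]
```

Run:
```python
from h import *
plan([.42,.09,.26],down(-81.3),11)
```

```text
11 rows rx,ry,rz [-0.0019 -0.063   0.0012] dxyz [ 0.0006  0.0199 -0.0064]
```

arm_command([
  {"rx":-0.0019,"ry":-0.063,"rz":0.0012,"dx":0.0006,"dy":0.0199,"dz":-0.0064,"fingers":0.01},
  {"rx":-0.0019,"ry":-0.063,"rz":0.0012,"dx":0.0006,"dy":0.0199,"dz":-0.0064,"fingers":0.01},
  {"rx":-0.0019,"ry":-0.063,"rz":0.0012,"dx":0.0006,"dy":0.0199,"dz":-0.0064,"fingers":0.01},
  {"rx":-0.0019,"ry":-0.063,"rz":0.0012,"dx":0.0006,"dy":0.0199,"dz":-0.0064,"fingers":0.01},
  {"rx":-0.0019,"ry":-0.063,"rz":0.0012,"dx":0.0006,"dy":0.0199,"dz":-0.0064,"fingers":0.01},
  {"rx":-0.0019,"ry":-0.063,"rz":0.0012,"dx":0.0006,"dy":0.0199,"dz":-0.0064,"fingers":0.01},
  {"rx":-0.0019,"ry":-0.063,"rz":0.0012,"dx":0.0006,"dy":0.0199,"dz":-0.0064,"fingers":0.01},
  {"rx":-0.0019,"ry":-0.063,"rz":0.0012,"dx":0.0006,"dy":0.0199,"dz":-0.0064,"fingers":0.01},
  {"rx":-0.0019,"ry":-0.063,"rz":0.0012,"dx":0.0006,"dy":0.0199,"dz":-0.0064,"fingers":0.01},
  {"rx":-0.0019,"ry":-0.063,"rz":0.0012,"dx":0.0006,"dy":0.0199,"dz":-0.0064,"fingers":0.01},
  {"rx":-0.0019,"ry":-0.063,"rz":0.0012,"dx":0.0006,"dy":0.0199,"dz":-0.0064,"fingers":0.01},
  {"rx":0,"ry":0,"rz":0,"dx":0,"dy":0,"dz":0,"fingers":0.01},
])

```text
time_s: 28.0
position: [0.4211, 0.0888, 0.2608]
tool_rot: [[0.989, 0.148, 0.001], [0.148, -0.989, -0.001], [0.001, 0.001, -1.0]]
ft_force: [-0.1, -0.1, 0.3]
grip_width: 0.01
gripper_force: 0.0
```

Run:
```python
from h import *
im=env.get_image("wrist"); cv2.imwrite("pics/w9.png",im["color"])
for q,z in [("treadle_pad",.058),("tray_floor",.054),("tray",.062),("tube_1",.005),("timer",0)]:
    for d in env.tip_of(q,im)[:3]:
        P=atz(im,d["location"],z);print(q,round(d["p"],2),np.round(d["location"]),P.round(3),(RT.T@(P-t0)*1e3).round(0))
for d in env.look_for("tube_1",im)[:4]: print(round(d["p"],2),np.round(d["box"]))
print("box corners",[proj(im,t0+RT@(np.array(p)/1e3)).round(0).tolist() for p in ((-86,-28,33),(86,-28,33),(-86,-162,33),(86,-162,33))])
b=im["color"]
x0,y0=[int(v) for v in np.min([proj(im,t0+RT@(np.array(p)/1e3)) for p in ((86,60,60),(-86,-162,33),(86,-162,33))],0)]
for r in range(max(0,y0-10),y0+220,6):
    print("".join("W" if p.min()>150 else "R" if p[2]>1.25*p[0] and p[2]>90 else "B" if p[0]>2*p[2] and p[0]>60 else "+" if p.min()>70 else "." for p in b[r,max(0,x0-10):x0+330:3].astype(int)))
```

```text
treadle_pad 0.84 [30.  4.] [0.546 0.331 0.058] [ 87. 168.  58.]
tray 0.78 [327. 124.] [0.494 0.092 0.062] [ -1. -60.  62.]
tube_1 0.81 [341. 117.] [0.502 0.079 0.005] [  5. -75.   5.]
tube_1 0.58 [350. 129.] [0.493 0.068 0.005] [ -6. -84.   5.]
timer 0.96 [545. 194.] [ 0.457 -0.146 -0.   ] [ -75. -290.   -0.]
0.94 [341.  64. 365. 181.]
0.73 [331.  53. 341. 182.]
box corners [[293.0, 214.0], [288.0, 15.0], [430.0, 213.0], [448.0, 13.0]]
.................++++++.........................+++..+++.+........................................................
WWWWWWWWWWWWWWWWW+.++++...+WWWWWWWWWWWWW+++++++++++++++++.++......................................................
WWWW.+WWWWWWWWWWWWWWWWWWWWW++WWWW++WW+++++++++++++++.++.+.+.......................................................
WWWW+..................+...++++++++++++++++++W++++WWWW+W+.BBBBBBBBBBBBBBBBBBBBBBBBBBBBBBBBBBBBBB..................
WWWW++...WWWWWWWWWWWWWWWWWWWWWWWWWWWWWWWWWWWWWWWWWWWWWWW+.....................................BB..................
WWWW+..+.WWWWWWWWWWWWWWWWWWWWWWWWWWWWWWWWWWWWWWWWWWWWWWW+.BBBBBBBBBBBBBBBBBBBBBBBBBBB
[... 3009 characters left out ...]
..........
WWWWWWWWWW++++WWWWWWWWWWWWWWWWWWWWWWWWWWWWWWWWWW+++++++..B...BBBB.BB.BBBBBBBBBBBBBBBBBB..BB.......................
WWWWWWWWWW++++WWWWWWWWWWWWWWWWWWWWWWWWWWWWWWWWW++++++++....BB.B.BBB.BB.BBBBBBBBBBBBBBBB..B........................
WWWWWWWWWW+++++WWWWWWWWWWWWWWWWWWWWWWWWWWW+++++++++++++.......BB.BBBBB.BBBBBBB..BB.BBB...B........................
WWWWWWWWWWW++++++++++++++++++++++++W+++W+W+++++++++++++..........B.............B..................................
WWWWWWWWWWW+WWWWWWWWWWWWWWWWWWWWWWWWWWWWW++++++++++++....+........................................................
................................................+++++....+........................................................
```

The tray is empty, both tubes lie in the blue box, the tray is back at rest, the timer hasn't moved, and the arm touches nothing.

```bash
python3 -c "
from rig import env
print(env.close_job())"
```

```text
the job is handed in; nothing more can be done
None
```

I handed the job in at about 28 s: both tubes slid from the tray into the blue box, the tray is back at rest with the treadle released, and the timer wasn't moved. Holding the treadle at its stop briefly read about 103 N at the wrist (limit 120 N), and I viewed 11 pictures, one over the limit of 10.

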